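# Slide a coupon carrier under the sensor bridge up to the feeler

## Task

Slide the flat aluminium carrier plate along its bed, through the low gap under the sensor bridge and on between the guide rails, until its leading end rests against the spring feeler and presses it in lightly, then let go. Keep the plate flat on the bed all the way, do not knock the bridge or ram the feeler, and leave the bin, the tube and the screwdriver where they are.

Things in the scene. Friction and masses are not known exactly. Their poses are not given: they have to be found in the camera images.
- bed: Fixed dark steel bed plate, 590 x 140 x 15 mm; place and yaw on the table vary. Origin: on the table surface under the middle of the bridge; x = direction of travel along the bed (infeed, bridge, feeler), y across, z up. Upper face at z = 15 mm, from x = -295 to +295 mm; the infeed (x below -60 mm) has no rails.
- bridge: Fixed aluminium bridge with a grey sensor head. Origin and axes as the bed. Covers x = +-25 mm; underside at z = 33 mm, 18 mm above the bed and 4 mm above the plate; fingers do not fit under it. Feet at y = +-66 to +-82, beam 164 mm wide, top at z = 53 mm; the head above covers x = +-20, y = +-45 mm up to z = 145 mm. Over 10 N on it is a knock.
- feeler_block: Fixed dark steel block, 30 x 60 x 34 mm high, at the far end of the bed, holding the spring feeler. Origin: lower edge of its near face, mid-width, at bed x = 255, z = 15 mm; axes as the bed. The feeler, a brass barrel with a steel pin 8 mm above the bed, sticks out of the near face towards the bridge by 40 to 65 mm: clamped differently each time, not reported, found by touch.
- carrier_mid (a point): Centre (half-way up) of the loose aluminium carrier plate, 200 mm long (x, towards its leading end), 74 mm wide (y), 14 mm thick, 0.4 to 0.7 kg, two dark coupons lengthwise in its top. Starts flat on the infeed, up to 8 mm off the centre line, up to 0.12 rad askew. Friction on the bed 2 to 5.5 N. At the feeler its tail lies about under the bridge, out of reach from behind.
- carrier_tail (a point): Middle of the plate's tail face (away from the bridge at the start), half-way up, 100 mm behind the centre.
- carrier_lead (a point): Middle of the plate's leading face, half-way up, 100 mm ahead of the centre; this face meets the feeler pin.
- carrier_window (a point): Centre of the square window cut right through the plate, 46 x 46 mm, 63 mm ahead of its centre; the bar between window and leading face is 14 mm wide. Fingertips put down into it can pull the plate along by that bar.
- parts_bin: Bystander: loose open plastic bin, 110 x 90 x 50 mm, with a few bolts; origin: centre of its underside.
- tube: Bystander: loose blue-painted turned tube standing upright, 62 mm across, 110 mm high; origin: centre of its underside.
- driver: Bystander: loose screwdriver, 190 mm long, lying on the table; origin: under its middle.
- rail_mouth (a point): Point fixed to the bed at x = -27, y = 0, z = 15 mm, on the bed face where the straight guide rails begin. Rails: bright steel, 12 mm high (tops at bed z = 27 mm), inner faces at bed y = +-40 mm, from here to bed x = +225 mm. Before this point (x = -27 to -59 mm) they flare out to 57 mm from the centre line. Axes as the bed.
- feeler_root (a point): Where the feeler leaves its block: on the block's near face, 8 mm above the bed (bed x = 255, y = 0, z = 23 mm). The pin (head 12 mm across) gives by up to 14 mm against a spring of 0.6 N per mm without preload, then it is rigid. More than 14 N on it is ramming. Let go, the plate is pushed back until its friction holds it, still in touch.

How it is judged (in metres and radians):
On the way, in this order (a step that is already met when the one before it is completed fails the run):
1. the plate's leading end has come out on the far side of the bridge, flat on the bed (x of carrier_lead in the frame of bed above 0.04 m and z of carrier_lead in the frame of bed below 0.03 m), for 0.1 s.
2. the plate touches the feeler (contact force between carrier and feeler_block above 0.5 N), for 0.1 s.
At the end, for the whole second after the job is handed in: The plate lies flat (within 0.06 rad) and at rest on the bed between the rails, through under the bridge, in line with the bed within 0.08 rad, its leading face still pressing on the feeler pin (more than 0.25 N), released (contact force between carrier and feeler_block above 0.25 N and x of carrier_lead in the frame of bed above 0.185 m and z of carrier_mid in the frame of bed below 0.027 m and angle between carrier_mid's own z axis and vertical below 0.06 rad and angle between the x axis of carrier_mid and the x axis of bed, either way round below 0.08 rad and linear speed of carrier below 0.01 m/s); the robot touches nothing.
It fails at once if the feeler is rammed (more than 14 N) (contact force between anything else and feeler_block above 14 N).
It fails at once if the bridge is knocked (more than 10 N) (contact force between anything else and bridge above 10 N).
It fails at once if the plate is lifted off the bed (its centre more than 10 mm up) (z of carrier_mid in the frame of bed above 0.032 m).
It fails at once if a bystander is moved more than 20 mm (distance of any of parts_bin, tube, driver from where it was at the start of the episode above 0.02 m).
It also fails if it takes over 72 s, if anything falls off the work surface, if the arm or the gripper's body presses on something with over 40 N, if the wrist force passes 120 N, or if a joint passes its speed limit or range.

## Robot

A 6-joint arm with a two-finger parallel gripper is mounted at the origin on the work surface. World frame = base frame: x ahead of the robot, y to its left, z up, the work surface at z = 0. Lengths are in mm, angles in degrees, forces in N, time in s.
With the tool pointing down it reaches from about 300 to 850 mm from the base axis. Payload 4.2 kg.
Tool frame: the origin (TCP) lies midway between the tips of the shut fingers; the grasp point (between the pads) lies 19 mm behind it; z points along the fingers, x is the direction in which the jaws open and shut, and the axes are right-handed (so a half turn about z gives the same grasp; the last joint's range is limited). The gripper opens to 91 mm and grips with 3 to 60 N. Pads are 32 mm wide; open, the fingers measure 118 mm over their backs; the gripper's body (76 mm by 178 mm) begins 60 mm behind the grasp point.
Start: joints at [66.864, 18.312, 89.639, -0, 72.044, -1.146], TCP at [215.311, 533.186, 187.176] pointing down, gripper open.
Joint ranges: [-177.97, 177.97], [-48.28, 115.42], [12.27, 149.76], [-77.06, 257.06], [2.81, 150.46], [-146.56, 146.56]. Speed limits (degrees/s): [147.25, 147.25, 180, 180, 180, 180].

## Interface

Orientations are given as [roll, pitch, yaw] about the fixed x, y, z axes, in that order (R = Rz(yaw) Ry(pitch) Rx(roll)).
In Python, from workcell import env gives the robot as it stands. The module is installed in compiled form; this text tells all that it offers.
- The arm moves only by the tool drive_tool, never from a script. Its argument "series" is a list of rows, each a list of 3 entries, a list of its own where there are three numbers: the closure, from 0 (fully open) to 1 (shut), then the shift along the tool's x, y, z in mm, then the turn, a rotation vector about the tool's x, y, z in rad. In form: [[gripper, [dx, dy, dz], [rx, ry, rz]], ...]. A call has exactly 5 rows; each row is the pose to reach, as a shift and turn from the pose commanded when the call began, along the tool's axes at that moment; what a row does not reach only later rows make up. A row lasts 1/10 s, in which the tool goes at most 50 mm and 8.59 degrees, less where a joint would pass 70% of its speed; a pose out of reach is approached as far as the arm can. A call with a gripper value outside its range is refused whole. The fingers move at their own pace and stop on an object; "squeeze" is the grip in N (left out, the last holds). Time passes only in rows, so rows that repeat a pose let the fingers close, or fill a call up. It gives the time, the measured TCP pose, the force and the opening at its end, in the units of the state.
- env.state(): the state, without advancing time (a new reading comes with each control period).
- env.grab_frame(name): name is "scene" or "side" or "wrist"; returns a dict with "image" (384x512x3 uint8, red, green, blue), "K" (3x3 intrinsics, pixels), "origin" and "orientation" of the camera in the world. Camera axes: x right, y down, z forward; pixel columns grow to the right and rows downward; lengths in mm; the calibration is good to about 2 mm. A picture is of the moment at which its call begins. There is no depth.
- env.job_done(): hands the job in, once; it reports no verdict.
The state is a dict: "time_s": time; "qpos": joint angles; "qvel": joint speeds; "effort": joint torques, N m; "ee_pos": TCP position; "ee_rot": TCP orientation; "force": force on the tool from outside, world axes, zero at the start; "torque": the same for the moment, N m; "gripper_width": finger opening in mm.
Only numpy, scipy, OpenCV 4.12 (cv2) and the standard library are available. Lean on these libraries where they do the work, as an engineer would, in place of code of your own. Each camera call takes 0.05 s, during which the arm holds its last target.

## Working session

There is one attempt and no reset: what is moved stays moved. The work goes in short steps, Python scripts to look and compute and a tool call to move; the robot and the scene stay as the last step left them, time stands still between calls to the robot, and variables do not carry over. Pictures are saved under pics/ and viewed, and the job is handed in when it is done.

Besides the shell and the picture viewer there is one more tool, called after ">>>" in YAML: its name, and indented under it one key for each argument. drive_tool: Moves the arm, as the interface text tells. Its arguments: {"type":"object","properties":{"series":{"type":"array","items":{"type":"array"}},"squeeze":{"type":"number"}},"required":["series"]}

```bash
mkdir -p pics; cat > h.py <<'E'
import numpy as np, cv2, json
from workcell import env
from scipy.spatial.transform import Rotation as R
def snap(name,fn):
    f=env.grab_frame(name); cv2.imwrite('pics/'+fn+'.png',cv2.cvtColor(f['image'],cv2.COLOR_RGB2BGR))
    np.savez('pics/'+fn+'.npz',**{k:np.array(v) for k,v in f.items()}); return f
def load(fn): return dict(np.load('pics/'+fn+'.npz'))
def rot(f):
    o=np.array(f['orientation'],float)
    return o if o.shape==(3,3) else R.from_euler('xyz',o,degrees=True).as_matrix()
def ray(f,px,z):
    d=rot(f)@np.linalg.inv(f['K'])@np.array([px[0],px[1],1.]); o=np.array(f['origin'])
    return o+d*(z-o[2])/d[2]
def proj(f,p):
    c=rot(f).T@(np.array(p,float)-np.array(f['origin'])); q=f['K']@c; return q[:2]/q[2]
E
python3 - <<'E'
from h import *
for n in ['scene','side','wrist']:
    f=snap(n,n+'0'); print(n,f['origin'],f['orientation'],f['K'])
print(env.state())
E
```

```text
scene [1313.26229466    5.43507665  742.53293892] [-1.35460495e+02  1.22188678e-01  8.77950442e+01] [[372.35208344   0.         259.01772493]
 [  0.         372.35208344 190.11961426]
 [  0.           0.           1.        ]]
side [ 106.98112764 -512.39761098  572.41423135] [-1.23835952e+02  9.21283312e-02 -4.36253484e+01] [[375.60463718   0.         256.87875417]
 [  0.         375.60463718 193.67372064]
 [  0.           0.           1.        ]]
wrist [153.92028603 558.10468938 383.37928402] [1.66181776e+02 5.51956987e-02 6.80548113e+01] [[267.89916352   0.         252.58387754]
 [  0.         267.89916352 194.53633999]
 [  0.           0.           1.        ]]
{'time_s': 0.15, 'qpos': array([ 6.68668007e+01,  1.83446918e+01,  8.96880458e+01, -7.54717487e-04,
        7.20451724e+01, -1.14542021e+00]), 'qvel': array([-0.13308729, -0.08772489, -0.21415042, -0.08011373,  0.05215095,
        0.02038006]), 'effort': array([-2.93807834e-04, -4.12771690e+01, -2.32154864e+01,  7.27718230e-02,
        4.33300005e-02, -8.39528434e-05]), 'ee_pos': array([215.12561834, 532.80645483, 186.51437828]), 'ee_rot': array([-1.79999160e+02,  7.79087435e-02,  6.80124546e+01]), 'force': array([-0.00617147,  0.17738784, -0.01136609]), 'torque': array([ 0.01834297, -0.02420996, -0.04020447]), 'gripper_width': 91.12090923278843}
```

View pics/scene0.png

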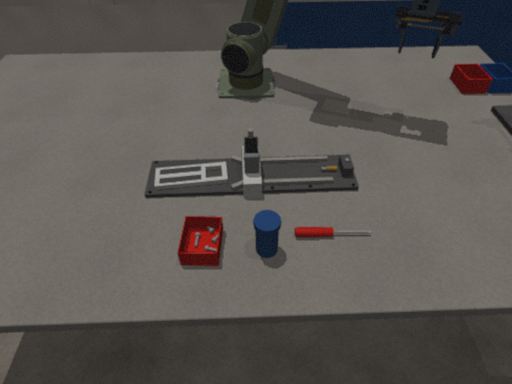

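View pics/side0.png

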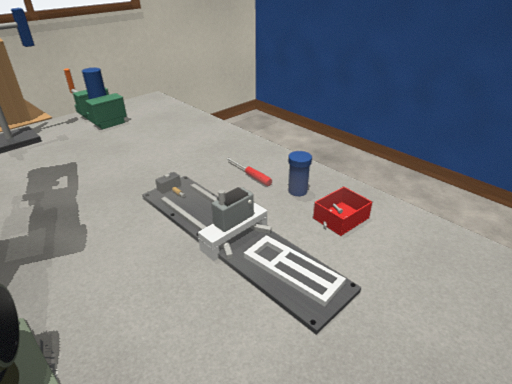

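View pics/wrist0.png

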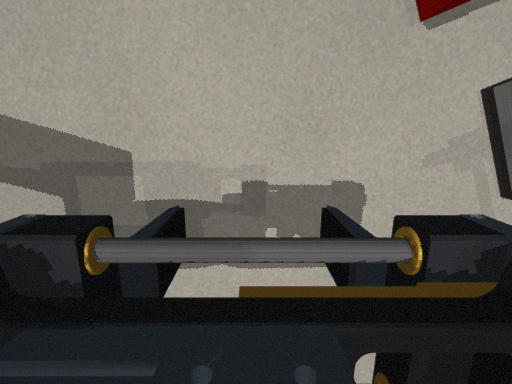

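The scene view shows the bed from about px (147,178) to (357,170). The infeed and white plate are on the left (world −y) and the feeler is on the right (brass at ~(328,169)). The tube and bin are on the far side from the robot. Next I'll zoom in and measure.

```bash
python3 - <<'E'
from h import *
a=cv2.imread('pics/scene0.png')[140:210,135:370]; cv2.imwrite('pics/z1.png',cv2.resize(a,None,fx=3.4,fy=3.4,interpolation=cv2.INTER_CUBIC))
a=cv2.imread('pics/side0.png')[160:335,130:370]; cv2.imwrite('pics/z2.png',cv2.resize(a,None,fx=3.3,fy=3.3,interpolation=cv2.INTER_CUBIC))
for n in ['scene0','side0']:
    f=load(n); im=f['image']; hsv=cv2.cvtColor(im,cv2.COLOR_RGB2HSV)
    v=hsv[...,2]
    w=((v>190)&(hsv[...,1]<40)).astype(np.uint8)
    if n=='side0': w[:150]=0
    nn,l,st,c=cv2.connectedComponentsWithStats(w)
    for i in range(1,nn):
        if st[i,4]>60: 
            cn=cv2.findContours((l==i).astype(np.uint8),0,2)[0][0]
            print(n,st[i],c[i],cv2.boxPoints(cv2.minAreaRect(cn)).round(1).tolist())
    d=(v<95).astype(np.uint8)
    nn,l,st,c=cv2.connectedComponentsWithStats(d)
    for i in range(1,nn):
        if st[i,4]>600: print(' dark',st[i],c[i])
E
```

```text
dark [    0     0   512   146 34113] [276.11590889  41.35892475]
 dark [ 144  154  215   47 5753] [260.90613593 177.95185121]
 dark [178 220  49  50 842] [204.6935867  257.13539192]
 dark [253 220  34  49 993] [269.12890232 246.73615307]
 dark [    0   307   512    77 33953] [272.11680853 349.49112008]
side0 [163 198 104  45 626] [218.6086262  223.17412141] [[160.6999969482422, 239.1999969482422], [163.0, 197.89999389648438], [266.3999938964844, 203.60000610351562], [264.1000061035156, 244.89999389648438]]
side0 [ 244  236  102   66 1451] [295.65334252 267.50034459] [[243.6999969482422, 252.39999389648438], [259.29998779296875, 226.60000610351562], [345.0, 278.0], [329.5, 303.8999938964844]]
 dark [   0    0  140   47 1534] [54.70664928 16.14341591]
 dark [  74   70   53   60 1598] [ 99.43554443 103.60638298]
 dark [ 213   99  299  109 3035] [381.35123558 150.76869852]
 dark [212 202  41  29 640] [231.0265625 215.6171875]
 dark [219 254 142  80 674] [290.56824926 301.30563798]
 dark [   0  283   56  101 3331] [ 21.3578505  347.89492645]
```

View pics/z1.png

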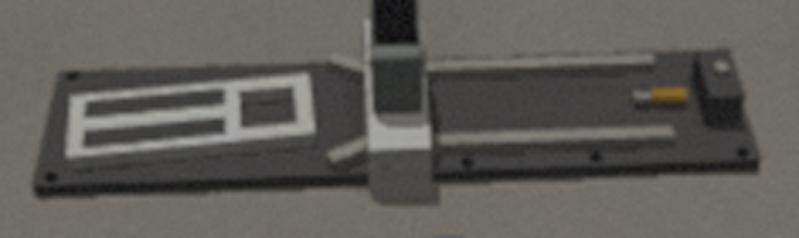

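View pics/z2.png

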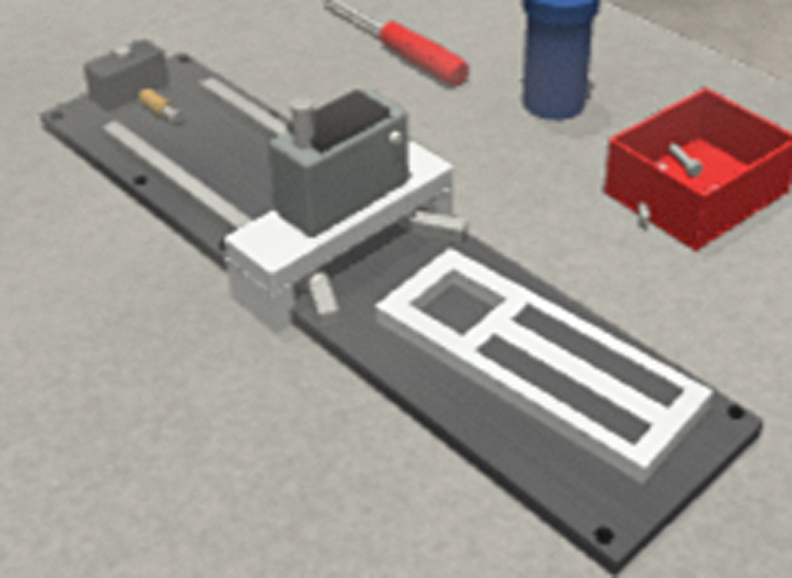

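```bash
cat >> h.py <<'E'
def z1(p): return [(p[0]+.5)/3.4-.5+135,(p[1]+.5)/3.4-.5+140]
def z2(p): return [(p[0]+.5)/3.3-.5+130,(p[1]+.5)/3.3-.5+160]
E
python3 - <<'E'
from h import *
s=load('scene0'); d=load('side0')
print('bed')
for p in [(58,72),(36,185),(732,50),(757,160)]: print('s',ray(s,z1(p),15).round(1))
for p in [(42,120),(760,424),(613,562),(185,55)]: print('d',ray(d,z2(p),15).round(1))
print('plate')
for p in [(308,74),(315,133),(68,157),(66,95)]: print('s',ray(s,z1(p),29).round(1))
for p in [(377,304),(450,250),(714,390),(648,468)]: print('d',ray(d,z2(p),29).round(1))
E
```

```text
bed
s [ 462.7 -282.8   15. ]
s [ 600.3 -277.9   15. ]
s [457.3 312.1  15. ]
s [595.6 303.4  15. ]
d [453.8 291.4  15. ]
d [ 597.5 -285.8   15. ]
d [ 461.2 -286.1   15. ]
d [594.4 295.7  15. ]
plate
s [490.5 -62.8  29. ]
s [563.9 -55.3  29. ]
s [ 583.6 -252.3   29. ]
s [ 509.  -265.7   29. ]
d [493.9 -65.5  29. ]
d [565.1 -60.   29. ]
d [ 588.  -257.9   29. ]
d [ 513.5 -266.8   29. ]
```

```bash
cat >> h.py <<'E'
def shift(cur,cyaw,tgt,tyaw):
    # tool pointing down: x=(c,s) y=(s,-c) z=down
    c,s=np.cos(np.radians(cyaw)),np.sin(np.radians(cyaw)); d=np.array(tgt)-np.array(cur)
    return [round(v,1) for v in (c*d[0]+s*d[1], s*d[0]-c*d[1], -d[2])], round(-np.radians(tyaw-cyaw),4)
E
python3 - <<'E'
from h import *
print(shift([215.3,533.2,187.2],68.0124,[547,-246,200],5.5))
s=load('scene0')
for p in [(635,99),(650,97),(687,95)]: print(ray(s,z1(p),23).round(1))
for q in [(267,248),(190,262),(330,232)]: print(ray(s,q,0).round(1))
d=load('side0')
for p in [(182,120),(165,107),(145,93)]: print(ray(d,z2(p),23).round(1))
E
```

```text
([np.float64(-598.3), np.float64(599.3), np.float64(-12.8)], np.float64(1.091))
[527.  213.5  23. ]
[525.  226.6  23. ]
[523.7 258.3  23. ]
[780.7  43.7   0. ]
[ 813.5 -139.4    0. ]
[738.1 204.8   0. ]
[528.7 203.4  23. ]
[529.5 228.3  23. ]
[529.4 257.   23. ]
```

>>> drive_tool:
  series:
    - [0,[-20,20,-5],[0,0,0.04]]
    - [0,[-50,50,-10],[0,0,0.1]]
    - [0,[-80,80,-13],[0,0,0.17]]
    - [0,[-110,110,-13],[0,0,0.24]]
    - [0,[-140,140,-13],[0,0,0.3]]
  squeeze: 12

```text
time_s: 0.65
ee_pos: [293.0, 349.3, 200.1]
ee_rot: [180.0, -0.0, 50.7]
force: [0.5, -0.4, 0.0]
gripper_width: 91.0
```

```bash
python3 - <<'E'
from h import *
print(shift([292.6,350.9,200],50.82,[547,-246,200],5.5))
E
```

```text
([np.float64(-302.0), np.float64(574.3), np.float64(-0.0)], np.float64(0.791))
```

>>> drive_tool:
  series:
    - [0,[-21,40,0],[0,0,0.055]]
    - [0,[-42,80,0],[0,0,0.11]]
    - [0,[-63,120,0],[0,0,0.165]]
    - [0,[-84,160,0],[0,0,0.22]]
    - [0,[-105,200,0],[0,0,0.275]]

```text
time_s: 1.15
ee_pos: [381.6, 141.5, 200.1]
ee_rot: [180.0, -0.0, 34.9]
force: [0.8, 0.2, -0.7]
gripper_width: 91.3
```

```bash
python3 - <<'E'
from h import *
c,s=np.cos(np.radians(50.82)),np.sin(np.radians(50.82))
p=np.array([292.6-105*c+200*s,350.9-105*s-200*c,200]); y=50.82-np.degrees(.275); print(p,y)
print(shift(p,y,[547,-246,200],5.5))
E
```

```text
[381.29834273 143.15591706 200.        ] 35.06366063390236
([np.float64(-87.9), np.float64(413.7), np.float64(-0.0)], np.float64(0.516))
```

>>> drive_tool:
  series:
    - [0,[-10,45,0],[0,0,0.06]]
    - [0,[-19,90,0],[0,0,0.12]]
    - [0,[-29,135,0],[0,0,0.18]]
    - [0,[-38,180,0],[0,0,0.24]]
    - [0,[-48,225,0],[0,0,0.3]]

```text
time_s: 1.65
ee_pos: [471.7, -70.4, 200.0]
ee_rot: [-180.0, -0.0, 17.7]
force: [0.4, -0.4, 0.5]
gripper_width: 91.1
```

```bash
python3 - <<'E'
from h import *
y=35.0637;c,s=np.cos(np.radians(y)),np.sin(np.radians(y))
p=np.array([381.3-48*c+225*s,143.16-48*s-225*c,200]); y-=np.degrees(.3); print(p,y,env.state()['ee_pos'])
print(shift(p,y,[547,-246,200],5.5))
E
```

```text
[471.27086388 -68.58098246 200.        ] 17.8749661460753 [471.6898371  -70.43794003 200.04025227]
([np.float64(17.6), np.float64(192.1), np.float64(-0.0)], np.float64(0.216))
```

>>> drive_tool:
  series:
    - [0,[4,45,0],[0,0,0.05]]
    - [0,[8,90,0],[0,0,0.1]]
    - [0,[12,135,0],[0,0,0.16]]
    - [0,[16,175,0],[0,0,0.2]]
    - [0,[17.6,192.1,0],[0,0,0.216]]

```text
time_s: 2.15
ee_pos: [547.9, -249.4, 199.2]
ee_rot: [180.0, 0.0, 5.3]
force: [0.3, 0.6, -0.6]
gripper_width: 91.3
```

```bash
python3 - <<'E'
from h import *
f=snap('wrist','w1'); print(f['origin'],env.state()['ee_pos'],env.state()['ee_rot'],env.state()['time_s'])
E
```

```text
[ 542.45041631 -182.59565672  396.09671313] [ 548.52273975 -250.53444017  198.935528  ] [ 1.79889736e+02 -4.86570192e-03  5.26251157e+00] 2.2
```

View pics/w1.png

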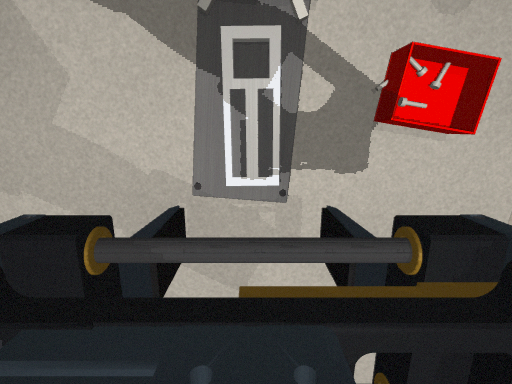

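The wrist view shows the plate from about (221,26) to (281,186), the window at (251,58), the bed tail corners at (193,195) and (287,202), and the bin on the right. I'll zoom in for corners.

```bash
python3 - <<'E'
from h import *
print(env.state()['ee_pos'],env.state()['qvel'].round(2))
a=cv2.imread('pics/w1.png')[0:205,185:320]; cv2.imwrite('pics/z3.png',cv2.resize(cv2.convertScaleAbs(a,alpha=1.3),None,fx=2.9*1.5,fy=2.9,interpolation=cv2.INTER_CUBIC)[:, :800])
E
```

```text
[ 548.52273975 -250.53444017  198.935528  ] [ 2.21 -2.32  3.83  1.32  0.81  0.36]
```

View pics/z3.png

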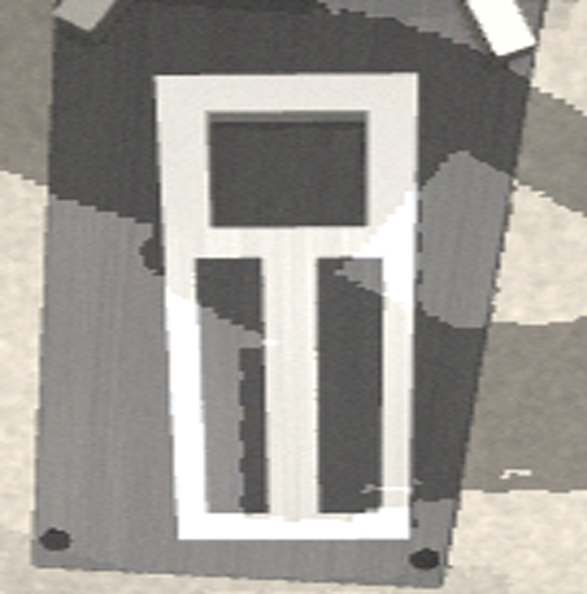

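```bash
python3 - <<'E'
from h import *
f=load('w1'); z=lambda p:[(p[0]+.5)/4.35-.5+185,(p[1]+.5)/2.9-.5]
for p in [(155,75),(418,73),(409,539),(179,539)]: print('pl',ray(f,z(p),29).round(1))
for p in [(55,60),(33,566),(524,100),(441,586)]: print('bed',ray(f,z(p),15).round(1))
print(env.state()['ee_pos'])
E
```

```text
pl [491.8 -64.5  29. ]
pl [565.2 -56.9  29. ]
pl [ 586.  -256.2   29. ]
pl [ 512.3 -263.1   29. ]
bed [460.6 -56.9  15. ]
bed [ 463.2 -284.6   15. ]
bed [598.3 -59.7  15. ]
bed [ 601.3 -282.2   15. ]
[ 548.52273975 -250.53444017  198.935528  ]
```

>>> drive_tool:
  series:
    - [0,[0.3,-1.5,20],[0,0,-0.005]]
    - [0,[0.3,-1.5,55],[0,0,-0.005]]
    - [0,[0.3,-1.5,95],[0,0,-0.005]]
    - [0,[0.3,-1.5,130],[0,0,-0.005]]
    - [0,[0.3,-1.5,150],[0,0,-0.005]]

```text
time_s: 2.7
ee_pos: [545.0, -242.8, 47.0]
ee_rot: [-179.8, 0.3, 5.8]
force: [-0.4, -0.0, -0.3]
gripper_width: 91.3
```

>>> drive_tool:
  series:
    - [0,[0,0,0],[0,0,0]]
    - [0,[0,0,0],[0,0,0]]
    - [0,[0,0,0],[0,0,0]]
    - [0,[0,0,0],[0,0,0]]
    - [0,[0,0,0],[0,0,0]]

```text
time_s: 3.2
ee_pos: [547.9, -244.7, 51.4]
ee_rot: [179.9, -0.1, 5.8]
force: [0.7, 0.0, -0.7]
gripper_width: 90.9
```

```bash
python3 - <<'E'
from h import *
f=snap('side','s1')
a=cv2.imread('pics/s1.png')[160:335,130:370]; cv2.imwrite('pics/z4.png',cv2.resize(a,None,fx=3.3,fy=3.3,interpolation=cv2.INTER_CUBIC))
print(env.state()['ee_pos'],env.state()['ee_rot'],env.state()['qvel'])
E
```

```text
[ 547.75271903 -244.64533037   51.1023699 ] [ 1.79951828e+02 -9.01598501e-02  5.78723558e+00] [-0.04202668  0.38442388  0.26565725  0.03605027 -0.02211601 -0.00716186]
```

View pics/z4.png

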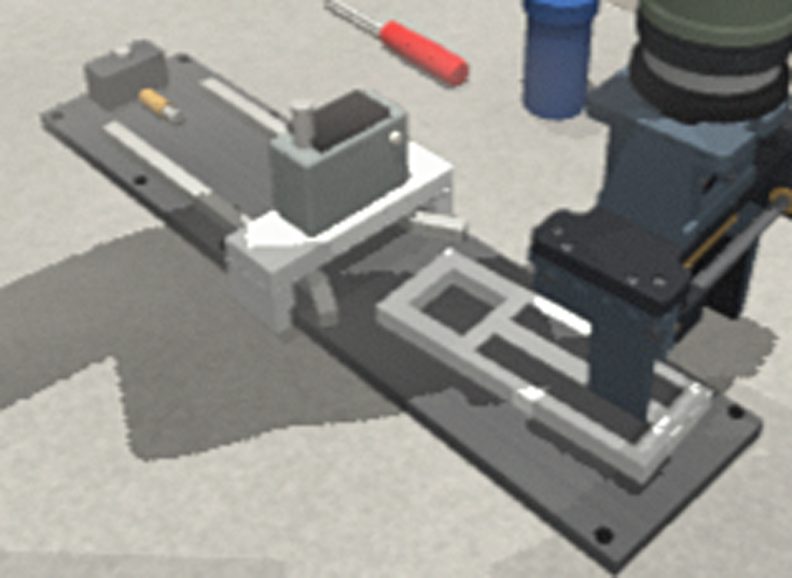

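The side view shows the fingers straddling the plate's tail, with the near finger tip at z4 (620,410) at z≈51. Position is as planned, so I'll descend slowly.

>>> drive_tool:
  series:
    - [0,[-0.5,0,6],[0,0,0]]
    - [0,[-0.5,0,13],[0,0,0]]
    - [0,[-0.5,0,20],[0,0,0]]
    - [0,[-0.5,0,27],[0,0,0]]
    - [0,[-0.5,0,30],[0,0,0]]

```text
time_s: 3.75
ee_pos: [546.1, -244.2, 18.8]
ee_rot: [-179.9, 0.1, 5.8]
force: [0.3, -0.2, 0.3]
gripper_width: 91.4
```

>>> drive_tool:
  series:
    - [0,[0,0,0],[0,0,0]]
    - [0,[0,0,0],[0,0,0]]
    - [0.05,[0,0,0],[0,0,0]]
    - [0.1,[0,0,0],[0,0,0]]
    - [0.13,[0,0,0],[0,0,0]]

```text
time_s: 4.25
ee_pos: [546.9, -244.5, 20.4]
ee_rot: [180.0, -0.0, 5.8]
force: [-0.4, -0.9, -0.5]
gripper_width: 79.7
```

>>> drive_tool:
  series:
    - [0.16,[0,0,0],[0,0,0]]
    - [0.18,[0,0,0],[0,0,0]]
    - [0.22,[0,0,0],[0,0,0]]
    - [0.25,[0,0,0],[0,0,0]]
    - [0.25,[0,0,0],[0,0,0]]
  squeeze: 12

```text
time_s: 4.75
ee_pos: [546.8, -244.5, 20.1]
ee_rot: [-180.0, -0.0, 5.8]
force: [0.4, 0.4, -0.2]
gripper_width: 68.6
```

```bash
python3 - <<'E'
from h import *
f=snap('side','s2')
a=cv2.imread('pics/s2.png')[220:320,260:400]; cv2.imwrite('pics/z5.png',cv2.resize(a,None,fx=5.5,fy=5.5,interpolation=cv2.INTER_CUBIC))
f=snap('scene','c2')
a=cv2.imread('pics/c2.png')[120:210,135:270]; cv2.imwrite('pics/z6.png',cv2.resize(a,None,fx=5.5,fy=5.5,interpolation=cv2.INTER_CUBIC))
print(env.state())
E
```

```text
{'time_s': 4.85, 'qpos': array([-2.51908046e+01,  2.88310143e+01,  9.90936810e+01,  6.43235844e-03,
        5.20759593e+01, -3.09829161e+01]), 'qvel': array([-0.08057171,  0.04373697, -0.0706813 ,  0.01264874,  0.10951527,
       -0.03311059]), 'effort': array([ 2.29917787e-03, -4.63199651e+01, -1.86739665e+01,  3.78446560e-02,
        7.12869060e-02, -2.19489152e-05]), 'ee_pos': array([ 546.78462565, -244.44601387,   20.10491899]), 'ee_rot': array([-1.79995313e+02, -2.05066259e-03,  5.78815791e+00]), 'force': array([-0.90247957, -0.23595824, -0.0115036 ]), 'torque': array([-0.11485337, -0.0032671 , -0.01164496]), 'gripper_width': 68.4989790901517}
```

View pics/z5.png

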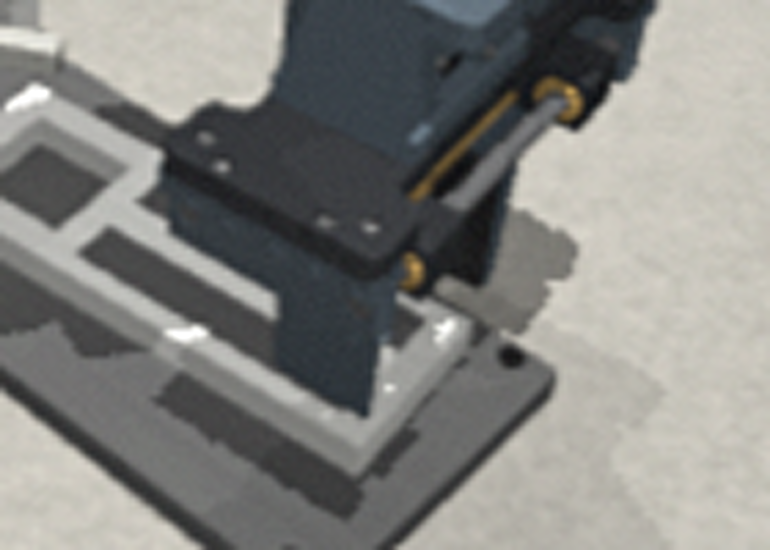

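View pics/z6.png

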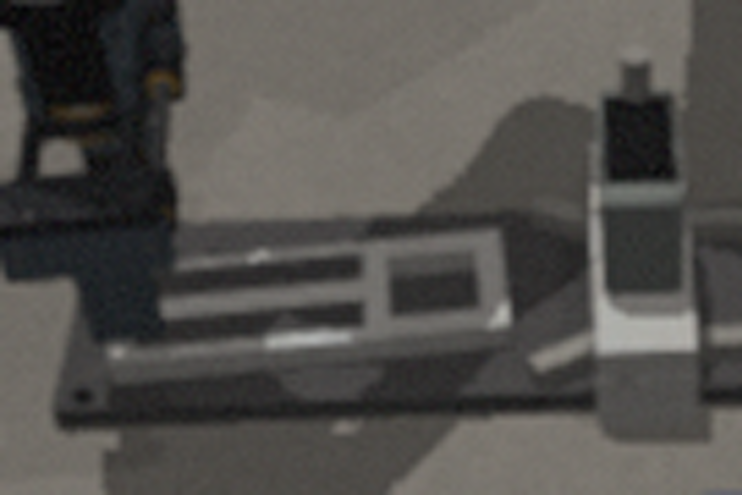

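```bash
python3 - <<'E'
from h import *
f=load('s2')
for w in (34.3,47.8):
  for ty in (16,-16):
    c,s=np.cos(np.radians(5.8)),np.sin(np.radians(5.8))
    for z in (20,30,40):
      p=[546.8-w*c+ty*s,-244.4-w*s-ty*c,z]; q=proj(f,p); print(w,ty,z,((q-[260,220]+.5)*5.5-.5).round(0))
E
```

```text
34.3 16 20 [357. 462.]
34.3 16 30 [360. 442.]
34.3 16 40 [363. 421.]
34.3 -16 20 [277. 413.]
34.3 -16 30 [279. 393.]
34.3 -16 40 [281. 373.]
47.8 16 20 [335. 487.]
47.8 16 30 [338. 467.]
47.8 16 40 [340. 446.]
47.8 -16 20 [254. 437.]
47.8 -16 30 [256. 417.]
47.8 -16 40 [259. 397.]
```

The tips sit clearly above the plate: they show at z≈42 although the TCP reads 20. So the open finger tips are higher than the shut-finger TCP. I'll open again and measure the tip height.

>>> drive_tool:
  series:
    - [0,[0,0,0],[0,0,0]]
    - [0,[0,0,0],[0,0,0]]
    - [0,[0,0,0],[0,0,0]]
    - [0,[0,0,0],[0,0,0]]
    - [0,[0,0,0],[0,0,0]]

```text
time_s: 5.35
ee_pos: [546.8, -244.5, 20.1]
ee_rot: [-180.0, -0.0, 5.8]
force: [-0.3, 0.3, -0.2]
gripper_width: 91.1
```

```bash
python3 - <<'E'
from h import *
f=snap('side','s3')
a=cv2.imread('pics/s3.png')[220:320,260:400]; cv2.imwrite('pics/z7.png',cv2.resize(a,None,fx=5.5,fy=5.5,interpolation=cv2.INTER_CUBIC))
f=snap('scene','c3')
a=cv2.imread('pics/c3.png')[120:210,135:270]; cv2.imwrite('pics/z8.png',cv2.resize(a,None,fx=5.5,fy=5.5,interpolation=cv2.INTER_CUBIC))
print(env.state()['ee_pos'],env.state()['gripper_width'])
f=load('s3'); g=load('c3')
c,s=np.cos(np.radians(5.8)),np.sin(np.radians(5.8))
for w in (45.5,59):
  for ty in (16,-16):
    for z in (20,30,40):
      p=[546.8-w*c+ty*s,-244.4-w*s-ty*c,z]; q=proj(f,p); 
      p=[546.8+w*c+ty*s,-244.4+w*s-ty*c,z]; r=proj(g,p)
      print(w,ty,z,((q-[260,220]+.5)*5.5-.5).round(0),((r-[135,120]+.5)*5.5-.5).round(0))
E
```

```text
[ 546.76816275 -244.47118108   20.14424896] 91.34126057052886
45.5 16 20 [339. 483.] [104. 392.]
45.5 16 30 [341. 462.] [100. 377.]
45.5 16 40 [344. 442.] [ 95. 363.]
45.5 -16 20 [258. 433.] [169. 385.]
45.5 -16 30 [260. 413.] [166. 371.]
45.5 -16 40 [262. 393.] [162. 356.]
59 16 20 [316. 508.] [102. 411.]
59 16 30 [319. 488.] [ 98. 397.]
59 16 40 [322. 467.] [ 94. 382.]
59 -16 20 [235. 457.] [168. 405.]
59 -16 30 [237. 437.] [165. 390.]
59 -16 40 [239. 417.] [161. 376.]
```

View pics/z7.png

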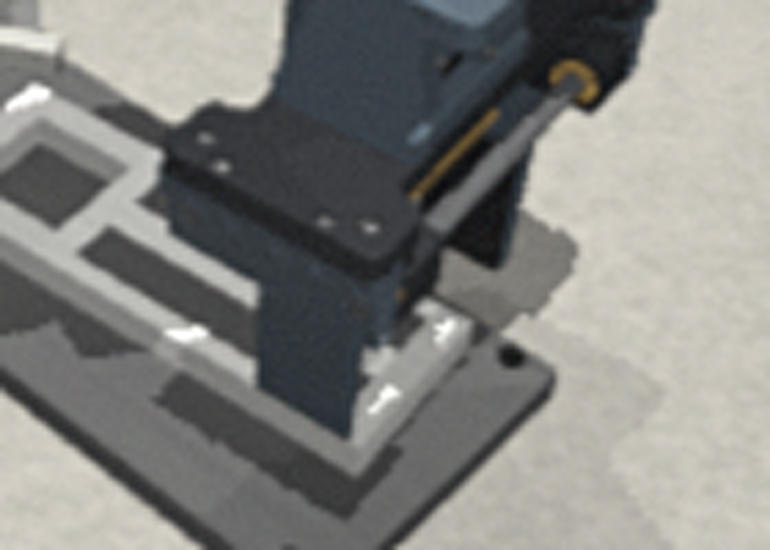

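View pics/z8.png

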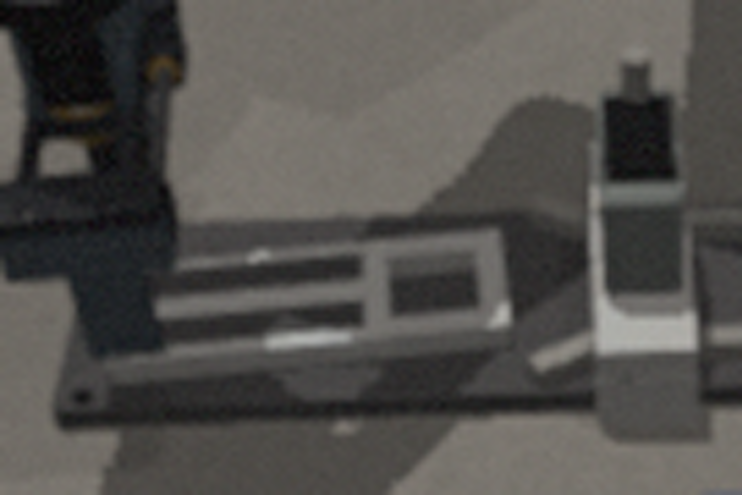

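```bash
python3 - <<'E'
from h import *
g=load('scene0')
y=np.radians(68); 
for p in ([215,532.8,186.5],[215+45*np.cos(y),532.8+45*np.sin(y),186.5],[215-45*np.cos(y),532.8-45*np.sin(y),186.5],[215-45*np.cos(y),532.8-45*np.sin(y),206.5],[215+45*np.cos(y),532.8+45*np.sin(y),206.5]): print(((proj(g,p)-[380,0]+.5)*8-.5).round())
a=cv2.imread('pics/scene0.png')[0:70,380:480]; cv2.imwrite('pics/z9.png',cv2.resize(cv2.convertScaleAbs(a,alpha=1.6),None,fx=8,fy=8,interpolation=cv2.INTER_CUBIC))
E
```

```text
[263. 496.]
[382. 514.]
[146. 478.]
[159. 430.]
[398. 465.]
```

View pics/z9.png

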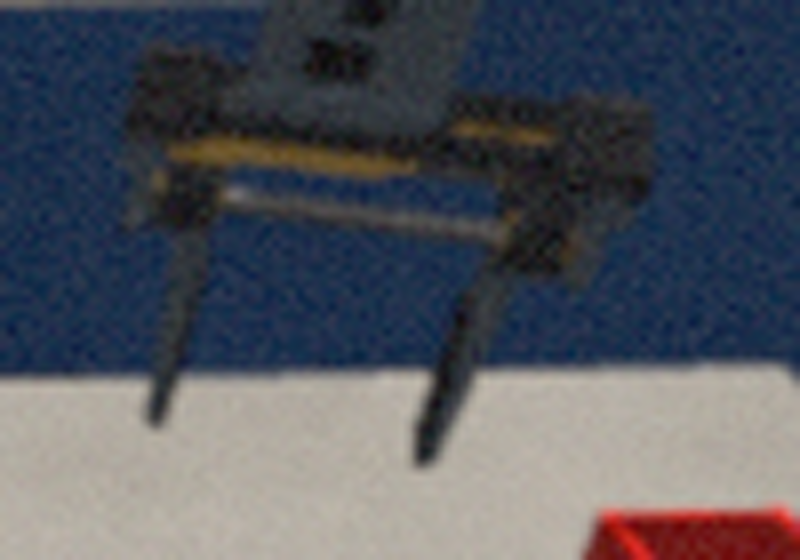

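Both cameras put the fingertips about 20 mm behind the reported TCP. I'll descend further in small steps and watch the force.

>>> drive_tool:
  series:
    - [0,[0,0,2],[0,0,0]]
    - [0,[0,0,5],[0,0,0]]
    - [0,[0,0,8],[0,0,0]]
    - [0,[0,0,11],[0,0,0]]
    - [0,[0,0,12],[0,0,0]]

```text
time_s: 5.95
ee_pos: [546.5, -244.3, 7.6]
ee_rot: [-180.0, 0.0, 5.8]
force: [0.6, -0.2, -0.6]
gripper_width: 91.4
```

>>> drive_tool:
  series:
    - [0,[0,0,1],[0,0,0]]
    - [0,[0,0,2],[0,0,0]]
    - [0,[0,0,3],[0,0,0]]
    - [0,[0,0,4],[0,0,0]]
    - [0,[0,0,4],[0,0,0]]

```text
time_s: 6.45
ee_pos: [546.7, -244.4, 4.0]
ee_rot: [-180.0, 0.0, 5.8]
force: [0.3, -0.1, 0.4]
gripper_width: 91.1
```

```bash
python3 - <<'E'
from h import *
f=snap('side','s4')
a=cv2.imread('pics/s4.png')[220:320,260:400]; cv2.imwrite('pics/z10.png',cv2.resize(a,None,fx=5.5,fy=5.5,interpolation=cv2.INTER_CUBIC))
print(env.state()['ee_pos'],env.state()['force'])
E
```

```text
[ 546.73478747 -244.47201664    4.09675863] [-0.56561686  0.16850573  0.07902635]
```

View pics/z10.png

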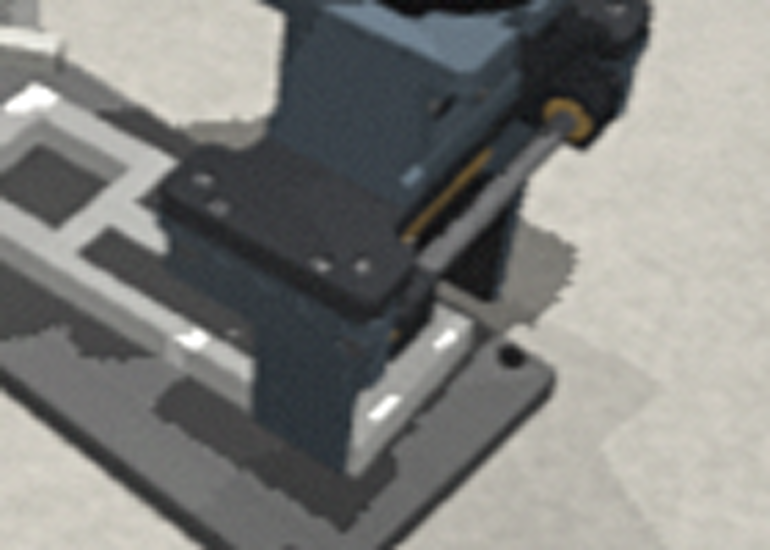

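The TCP reads 4, below the bed face, with no contact, so the offset is confirmed. The near finger now covers the plate's side face, with its tip at z10 (345,470). I'll go 4 mm lower and grip.

>>> drive_tool:
  series:
    - [0,[0,0,2],[0,0,0]]
    - [0,[0,0,4],[0,0,0]]
    - [0.1,[0,0,4],[0,0,0]]
    - [0.15,[0,0,4],[0,0,0]]
    - [0.18,[0,0,4],[0,0,0]]

```text
time_s: 7.0
ee_pos: [546.8, -244.5, 0.1]
ee_rot: [-180.0, -0.0, 5.8]
force: [-0.5, -0.4, 0.2]
gripper_width: 75.4
```

>>> drive_tool:
  series:
    - [0.2,[0,0,0],[0,0,0]]
    - [0.22,[0,0,0],[0,0,0]]
    - [0.25,[0,0,0],[0,0,0]]
    - [0.25,[0,0,0],[0,0,0]]
    - [0.25,[0,0,0],[0,0,0]]

```text
time_s: 7.5
ee_pos: [546.7, -244.5, 0.2]
ee_rot: [180.0, 0.0, 5.8]
force: [0.3, -1.3, -0.4]
gripper_width: 73.7
```

>>> drive_tool:
  series:
    - [0.3,[0,0,0],[0,0,0]]
    - [0.3,[-4,-0.4,0],[0,0,0.023]]
    - [0.3,[-8,-0.8,0],[0,0,0.046]]
    - [0.3,[-12.5,-1.3,0],[0,0,0.07]]
    - [0.3,[-16,-1.6,0],[0,0,0.0915]]
  squeeze: 30

```text
time_s: 8.0
ee_pos: [530.4, -244.5, 0.2]
ee_rot: [-180.0, -0.0, 0.4]
force: [1.1, -0.1, -1.1]
gripper_width: 73.3
```

>>> drive_tool:
  series:
    - [0.3,[0,0,0],[0,0,0]]
    - [0.3,[0,0,0],[0,0,0]]
    - [0.3,[0,0,0],[0,0,0]]
    - [0.3,[0,0,0],[0,0,0]]
    - [0.3,[0,0,0],[0,0,0]]

```text
time_s: 8.5
ee_pos: [530.2, -244.4, 0.1]
ee_rot: [-180.0, 0.1, 0.6]
force: [-2.5, -0.6, 1.4]
gripper_width: 73.0
```

```bash
python3 - <<'E'
from h import *
f=snap('wrist','w2'); print(f['origin'],env.state()['ee_pos'],env.state()['ee_rot'],env.state()['force'],env.state()['gripper_width'])
f=snap('side','s5')
a=cv2.imread('pics/s5.png')[160:335,130:370]; cv2.imwrite('pics/z11.png',cv2.resize(a,None,fx=3.3,fy=3.3,interpolation=cv2.INTER_CUBIC))
E
```

```text
[ 530.38547512 -177.54213144  197.11738003] [ 5.30182335e+02 -2.44380602e+02  1.18882927e-01] [-1.79982477e+02  5.98917547e-02  5.63296249e-01] [-2.38633902  0.31286751  1.63669089] 73.50002801818464
```

View pics/w2.png

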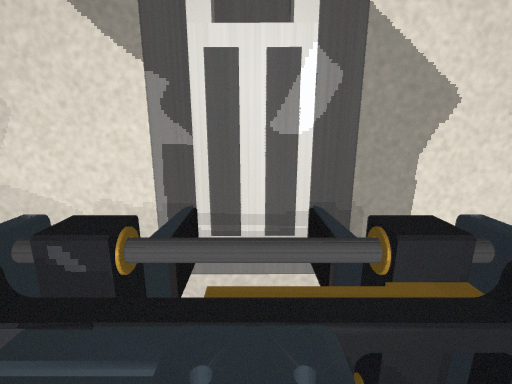

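View pics/z11.png

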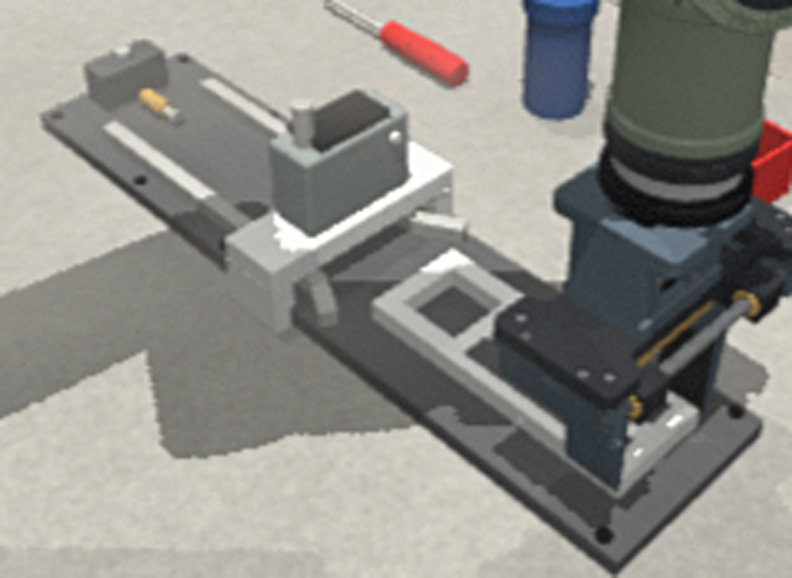

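The plate now lies parallel to the bed, and the tail faces agree in both views. I'll check the centring from wrist-image rows.

```bash
python3 - <<'E'
from h import *
f=load('w2')
a=cv2.cvtColor(f['image'],cv2.COLOR_RGB2BGR)[0:210,130:380]
cv2.imwrite('pics/z12.png',cv2.resize(a,None,fx=3.2,fy=2.85,interpolation=cv2.INTER_CUBIC))
g=cv2.cvtColor(f['image'],cv2.COLOR_RGB2GRAY).astype(float)
for r in (30,60,100,140,190):
    row=cv2.GaussianBlur(g[r-2:r+3].mean(0)[None],(5,1),0)[0]; d=np.gradient(row)
    print(r,[(i,int(d[i])) for i in range(120,400) if abs(d[i])>12 and abs(d[i])==abs(d[i-2:i+3]).max()])
E
```

```text
30 [(140, -19), (187, 42), (318, -44), (367, 18)]
60 [(142, -30), (188, 43), (204, -42), (238, 41), (266, -42), (301, 42), (317, -38), (364, 15)]
100 [(146, -29), (160, -14), (190, 42), (205, -41), (239, 42), (266, -41), (285, 13), (299, 37), (315, -37), (330, -13), (361, 16)]
140 [(150, -31), (193, 27), (207, -40), (239, 41), (265, -39), (298, 41), (312, -42), (357, 16)]
190 [(154, -28), (164, -14), (195, 39), (209, -38), (240, 40), (265, -40), (296, 40), (310, -42), (353, 18)]
```

View pics/z12.png

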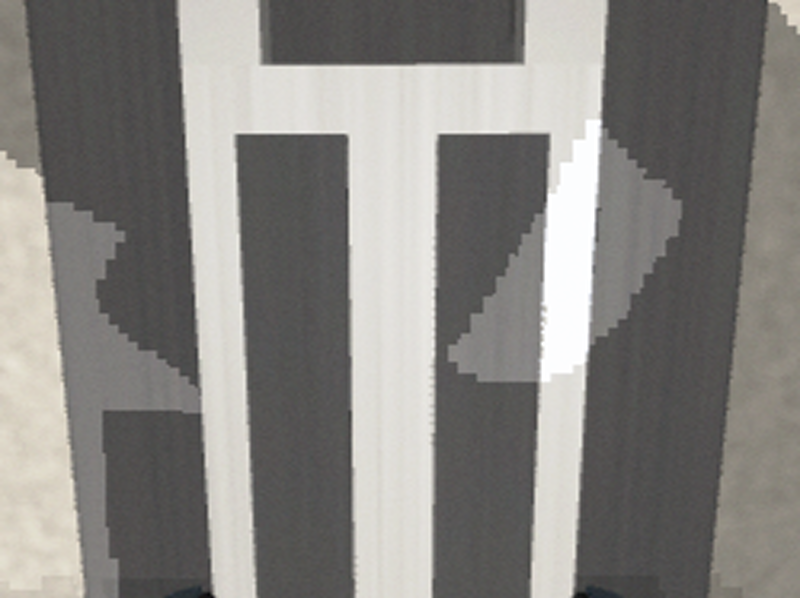

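```bash
python3 - <<'E'
from h import *
f=load('w2')
for r,b1,p1,p2,b2 in [(30,140,187,318,367),(60,142,188,317,364),(100,146,190,315,361),(140,150,193,312,357),(190,154,195,310,353)]:
    A=[ray(f,(b1,r),15),ray(f,(b2,r),15)]; B=[ray(f,(p1,r),29),ray(f,(p2,r),29)]
    print(r,'bed',A[0].round(1)[:2],A[1].round(1)[:2],'mid',((A[0]+A[1])/2).round(1)[:2],'w',A[1][0]-A[0][0],'plate mid',((B[0]+B[1])/2).round(1)[:2],'w',B[1][0]-B[0][0])
E
```

```text
30 bed [ 461.2 -119.8] [ 599.2 -118.4] mid [ 530.2 -119.1] w 138.0938458414114 plate mid [ 529.7 -123.6] w 73.56693730687647
60 bed [ 460.9 -136.5] [ 599.3 -135.1] mid [ 530.1 -135.8] w 138.35058349378568 plate mid [ 529.8 -139. ] w 74.21296974209201
100 bed [ 461.4 -160.2] [ 599.9 -158.7] mid [ 530.7 -159.4] w 138.4976660300254 plate mid [ 530.1 -160.8] w 74.33220594030547
140 bed [ 462.  -185.4] [ 599.9 -184. ] mid [ 530.9 -184.7] w 137.98868048135063 plate mid [ 530.3 -184.2] w 73.22900854993958
190 bed [ 462.  -219.6] [ 600.7 -218.1] mid [ 531.3 -218.9] w 138.69423064145656 plate mid [ 530.6 -215.7] w 73.9888575443606
```

>>> drive_tool:
  series:
    - [0.3,[0.4,-4,0],[0,0,-0.001]]
    - [0.3,[0.6,-10,0],[0,0,-0.001]]
    - [0.3,[0.6,-18,0],[0,0,-0.001]]
    - [0.3,[0.6,-26,0],[0,0,-0.001]]
    - [0.3,[0.6,-34,0],[0,0,-0.001]]

```text
time_s: 9.1
ee_pos: [531.1, -209.7, 0.2]
ee_rot: [180.0, -0.0, 0.6]
force: [-0.2, -3.3, -1.3]
gripper_width: 73.6
```

>>> drive_tool:
  series:
    - [0.3,[0,-8,0],[0,0,0]]
    - [0.3,[0,-16,0],[0,0,0]]
    - [0.3,[0,-24,0],[0,0,0]]
    - [0.3,[0,-32,0],[0,0,0]]
    - [0.3,[0,-40,0],[0,0,0]]

```text
time_s: 9.6
ee_pos: [530.5, -169.8, 0.1]
ee_rot: [-180.0, -0.0, 0.6]
force: [0.3, -2.6, -0.3]
gripper_width: 73.1
```

>>> drive_tool:
  series:
    - [0.3,[0,-8,0],[0,0,0]]
    - [0.3,[0,-16,0],[0,0,0]]
    - [0.3,[0,-24,0],[0,0,0]]
    - [0.3,[0,-32,0],[0,0,0]]
    - [0.3,[0,-40,0],[0,0,0]]

```text
time_s: 10.1
ee_pos: [530.1, -129.8, 0.1]
ee_rot: [-180.0, 0.0, 0.6]
force: [0.4, -2.7, -0.1]
gripper_width: 73.5
```

>>> drive_tool:
  series:
    - [0.3,[0,-8,0],[0,0,0]]
    - [0.3,[0,-16,0],[0,0,0]]
    - [0.3,[0,-24,0],[0,0,0]]
    - [0.3,[0,-32,0],[0,0,0]]
    - [0.3,[0,-36,0],[0,0,0]]

```text
time_s: 10.6
ee_pos: [529.6, -93.6, 0.1]
ee_rot: [-180.0, 0.0, 0.6]
force: [0.5, -3.8, -0.2]
gripper_width: 73.0
```

```bash
python3 - <<'E'
from h import *
f=snap('side','s6'); print(env.state()['ee_pos'],env.state()['force'])
a=cv2.imread('pics/s6.png')[160:300,130:320]; cv2.imwrite('pics/z13.png',cv2.resize(a,None,fx=4.2,fy=4.2,interpolation=cv2.INTER_CUBIC))
f=snap('scene','c6')
a=cv2.imread('pics/c6.png')[110:210,180:370]; cv2.imwrite('pics/z14.png',cv2.resize(a,None,fx=4.2,fy=4.2,interpolation=cv2.INTER_CUBIC))
f=snap('wrist','w6')
E
```

```text
[ 5.29637128e+02 -9.31801778e+01  1.06932185e-01] [0.14876241 0.3634499  1.14012475]
```

View pics/z13.png

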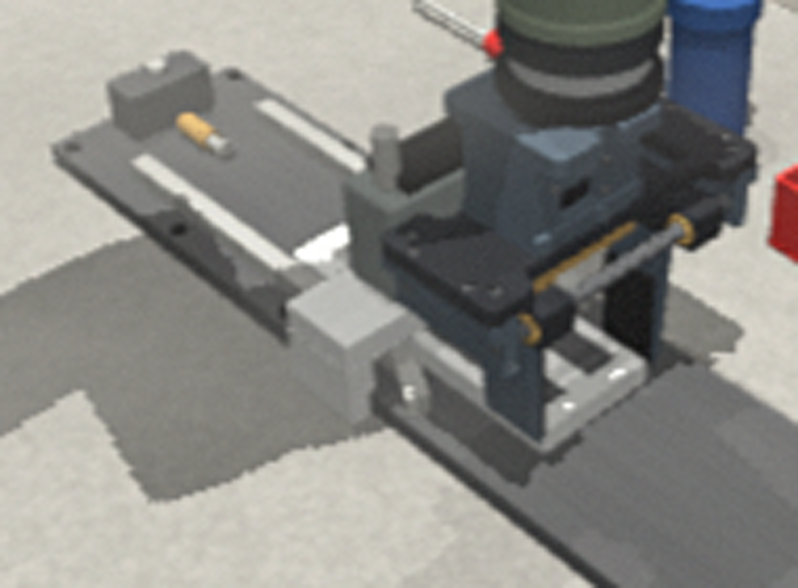

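View pics/z14.png

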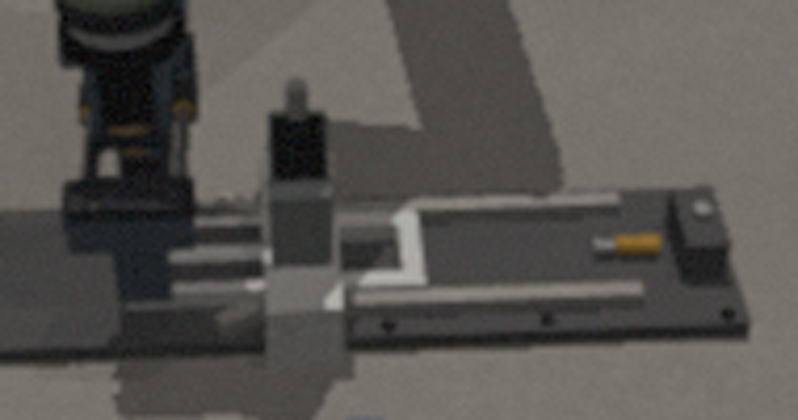

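View pics/w6.png

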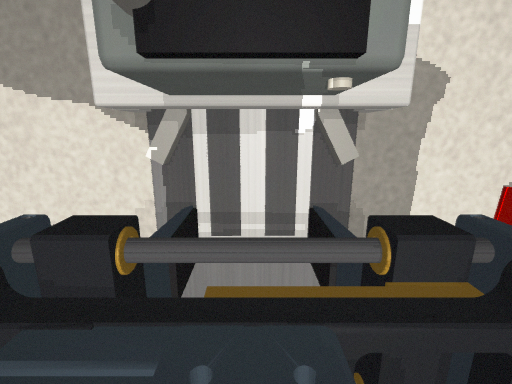

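The plate is through under the bridge (leading bar visible at z14 (410,245)), inside the rails and flat. I'll work out the bridge's y and the lead.

```bash
python3 - <<'E'
from h import *
w=load('w6')
for r,z in ((97,53),(107,33),(95,53),(109,33)): print('beam face',r,z,ray(w,(250,r),z).round(1))
for p,z in (((170,110),27),((152,160),27),((322,110),27),((352,160),27)): print('flare',ray(w,p,z).round(1))
g=load('c6'); q=lambda p:[(p[0]+.5)/4.2-.5+180,(p[1]+.5)/4.2-.5+110]
for p in ((416,210),(427,283)): print('lead',ray(g,q(p),29).round(1))
for p in ((594,245),(616,244),(660,242)): print('pin',ray(g,q(p),23).round(1))
for p in ((348,350),(262,345)): print('foot',ray(g,q(p),5).round(1))
for p in ((670,192),(681,260)): print('block',ray(g,q(p),49).round(1))
for p in ((620,200),(643,290)): print('railend',ray(g,q(p),27).round(1))
d=load('s6'); q=lambda p:[(p[0]+.5)/4.2-.5+130,(p[1]+.5)/4.2-.5+160]
for p in ((133,160),(257,104)): print('railend',ray(d,q(p),27).round(1))
for p in ((230,148),(208,135),(182,120)): print('pin',ray(d,q(p),23).round(1))
E
```

```text
beam face 97 53 [528.2 -10.7  53. ]
beam face 107 33 [528. -14.  33.]
beam face 95 53 [528.2  -9.7  53. ]
beam face 109 33 [528.  -15.1  33. ]
flare [479.4 -15.8  27. ]
flare [466.1 -46.2  27. ]
flare [571.7 -14.7  27. ]
flare [592.9 -44.8  27. ]
lead [488.9  93.1  29. ]
lead [562.9  94.9  29. ]
pin [523.5 213.   23. ]
pin [523.1 228.2  23. ]
pin [522.3 258.7  23. ]
foot [599.3  40.9   5. ]
foot [592.4 -15.5   5. ]
block [500.3 265.8  49. ]
block [568.9 260.   49. ]
railend [481.7 237.4  27. ]
railend [573.3 237.3  27. ]
railend [477.5 233.5  27. ]
railend [569.6 233.7  27. ]
pin [531.  208.7  23. ]
pin [529.4 230.5  23. ]
pin [527.2 256.6  23. ]
```

>>> drive_tool:
  series:
    - [0.3,[0,-5,0],[0,0,0]]
    - [0.3,[0,-10,0],[0,0,0]]
    - [0.3,[0,-15,0],[0,0,0]]
    - [0.3,[0,-20,0],[0,0,0]]
    - [0.3,[0,-22,0],[0,0,0]]

```text
time_s: 11.25
ee_pos: [529.5, -72.1, 0.1]
ee_rot: [-180.0, -0.0, 0.6]
force: [-0.6, -3.8, -0.2]
gripper_width: 73.5
```

>>> drive_tool:
  series:
    - [0.3,[0,0,0],[0,0,0]]
    - [0.15,[0,0,0],[0,0,0]]
    - [0.1,[0,0,0],[0,0,0]]
    - [0.05,[0,0,0],[0,0,0]]
    - [0.05,[0,0,0],[0,0,0]]

```text
time_s: 11.75
ee_pos: [529.4, -72.4, 0.1]
ee_rot: [-180.0, 0.0, 0.6]
force: [-0.3, -0.8, -0.2]
gripper_width: 86.6
```

>>> drive_tool:
  series:
    - [0.03,[0,0,-10],[0,0,0]]
    - [0.03,[0,0,-30],[0,0,0]]
    - [0.1,[0,0,-60],[0,0,0]]
    - [0.3,[0,0,-95],[0,0,0]]
    - [0.5,[0,0,-130],[0,0,0]]

```text
time_s: 12.25
ee_pos: [529.3, -72.4, 132.1]
ee_rot: [-180.0, -0.0, 0.6]
force: [0.5, -0.6, 0.3]
gripper_width: 69.3
```

>>> drive_tool:
  series:
    - [0.7,[0,0,-30],[0,0,0]]
    - [0.9,[0,0,-50],[0,0,0]]
    - [1,[0,0,-60],[0,0,0]]
    - [1,[0,-15,-60],[0,0,0]]
    - [1,[0,-40,-60],[0,0,0]]

```text
time_s: 12.75
ee_pos: [528.4, -32.2, 189.4]
ee_rot: [-180.0, 0.1, 0.5]
force: [-0.2, -0.1, -0.4]
gripper_width: 28.9
```

>>> drive_tool:
  series:
    - [1,[0,-30,0],[0,0,0]]
    - [1,[0,-60,0],[0,0,0]]
    - [1,[0,-85,0],[0,0,0]]
    - [1,[0,-100,0],[0,0,0]]
    - [1,[0,-106,0],[0,0,0]]

```text
time_s: 13.25
ee_pos: [527.1, 75.1, 189.1]
ee_rot: [-180.0, 0.1, 0.7]
force: [-0.2, -0.6, -0.2]
gripper_width: 0.7
```

>>> drive_tool:
  series:
    - [1,[0,0,10],[0,0,0]]
    - [1,[0,0,30],[0,0,0]]
    - [1,[0,0,55],[0,0,0]]
    - [1,[0,0,75],[0,0,0]]
    - [1,[0,0,80],[0,0,0]]

```text
time_s: 13.75
ee_pos: [525.8, 72.1, 107.2]
ee_rot: [179.9, 0.3, 0.5]
force: [-0.3, 0.2, -1.1]
gripper_width: 0.3
```

```bash
python3 - <<'E'
from h import *
f=snap('scene','c7'); s=env.state(); print(s['ee_pos'],s['ee_rot'],s['gripper_width'],s['time_s'])
a=cv2.imread('pics/c7.png')[110:210,180:370]; cv2.imwrite('pics/z15.png',cv2.resize(a,None,fx=4.2,fy=4.2,interpolation=cv2.INTER_CUBIC))
f=snap('wrist','w7')
f=snap('side','s7')
a=cv2.imread('pics/s7.png')[140:280,130:320]; cv2.imwrite('pics/z16.png',cv2.resize(a,None,fx=4.2,fy=4.2,interpolation=cv2.INTER_CUBIC))
E
```

```text
[526.34193554  72.32639269 107.70353049] [179.95582812   0.27355882   0.53117634] 0.5636730793490592 13.8
```

View pics/z15.png

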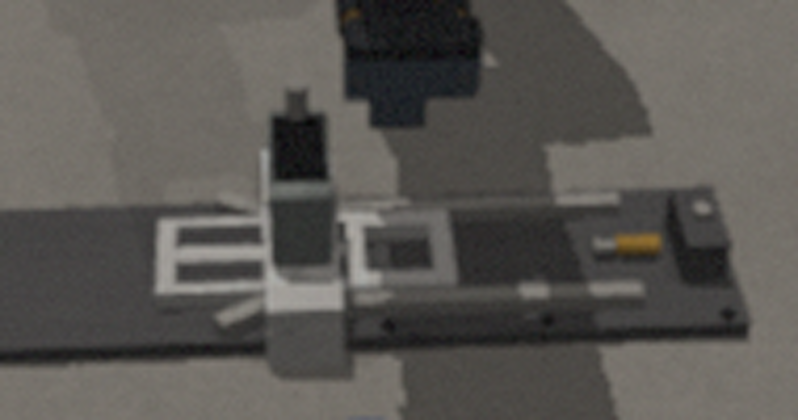

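View pics/z16.png

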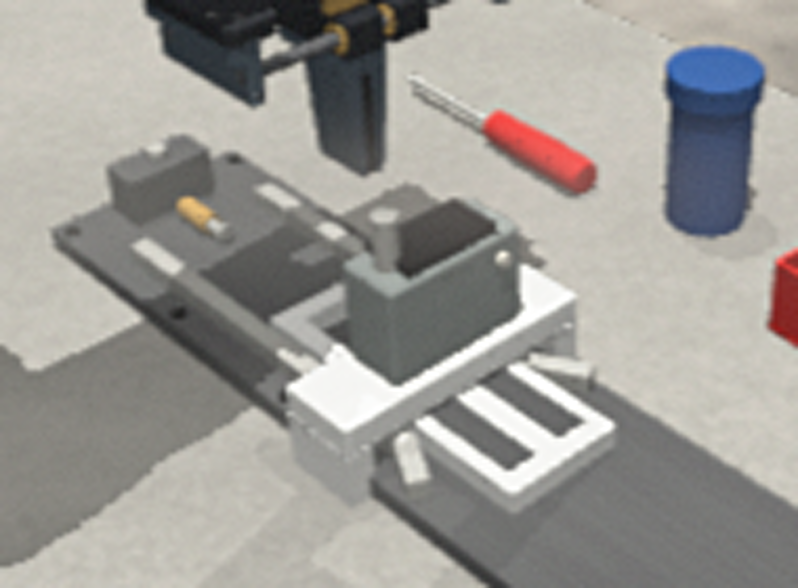

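View pics/w7.png

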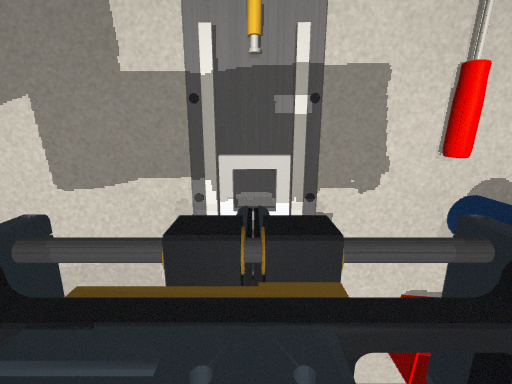

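Wrist view: the plate's lead edge is at row 155, the window spans columns 233–276 with its front edge at row 169, and the pin tip is at (255,51). Now to compute positions.

```bash
python3 - <<'E'
from h import *
w=load('w7'); print(w['origin'])
g=cv2.cvtColor(w['image'],cv2.COLOR_RGB2GRAY).astype(float)
for r in (162,185):
    d=np.gradient(g[r-2:r+3].mean(0)); print(r,[(i,int(d[i])) for i in range(180,330) if abs(d[i])>15 and abs(d[i])==abs(d[i-2:i+3]).max()])
d=np.gradient(g[:,244:264].mean(1)); print([(i,int(d[i])) for i in range(20,215) if abs(d[i])>10 and abs(d[i])==abs(d[i-2:i+3]).max()])
print('lead',ray(w,(254,155),29),'winfront',ray(w,(254,169),29),'pin',ray(w,(255,51.5),23))
print('win L/R',ray(w,(233,185),29),ray(w,(276,185),29))
s=env.state(); print(s['ee_pos'],s['qvel'])
E
```

```text
[527.31025314 139.39702478 304.62260852]
162 [(190, -26), (204, 36), (218, 62), (290, -65), (293, 44), (304, -39), (318, 26)]
185 [(191, -42), (205, 62), (211, -42), (216, -35), (219, 60), (233, -51), (276, 55), (289, -61), (303, -39), (317, 28)]
[(33, -20), (51, -29), (65, -12), (155, 52), (169, -65), (192, 20), (206, -24)]
lead [527.82600948 113.21141358  29.        ] winfront [527.98905526  98.80995316  29.        ] pin [527.67989999 211.05915557  23.        ]
win L/R [506.11812723  81.65971722  29.        ] [551.2770064   82.15481023  29.        ]
[528.12423979  72.87549413 110.15494837] [ 0.29545781 -0.95206373 -1.37993828 -0.03650965  0.02313899  0.11173128]
```

>>> drive_tool:
  series:
    - [1,[0,-4,5],[0,0,0]]
    - [1,[0,-4,15],[0,0,0]]
    - [1,[0,-4,25],[0,0,0]]
    - [1,[0,-4,30],[0,0,0]]
    - [1,[0,-4,30],[0,0,0]]

```text
time_s: 14.4
ee_pos: [527.1, 77.4, 79.0]
ee_rot: [180.0, 0.1, 0.6]
force: [-0.5, -1.0, -0.2]
gripper_width: 0.3
```

>>> drive_tool:
  series:
    - [1,[0,0,0],[0,0,0]]
    - [1,[0,0,0],[0,0,0]]
    - [1,[0,0,0],[0,0,0]]
    - [1,[0,0,0],[0,0,0]]
    - [1,[0,0,0],[0,0,0]]

```text
time_s: 14.9
ee_pos: [528.0, 77.5, 80.3]
ee_rot: [-180.0, -0.0, 0.6]
force: [0.3, -0.1, -0.2]
gripper_width: 0.2
```

```bash
python3 - <<'E'
from h import *
f=snap('scene','c8'); s=env.state(); print(s['ee_pos'],s['ee_rot'],s['qvel'])
a=cv2.imread('pics/c8.png')[110:210,180:370]; cv2.imwrite('pics/z17.png',cv2.resize(a,None,fx=4.2,fy=4.2,interpolation=cv2.INTER_CUBIC))
E
```

```text
[528.01750973  77.47673611  80.28088589] [-1.79992447e+02 -1.83138563e-02  5.98109742e-01] [ 0.003947    0.01704826  0.1374768  -0.00793495 -0.02159891 -0.00541731]
```

View pics/z17.png

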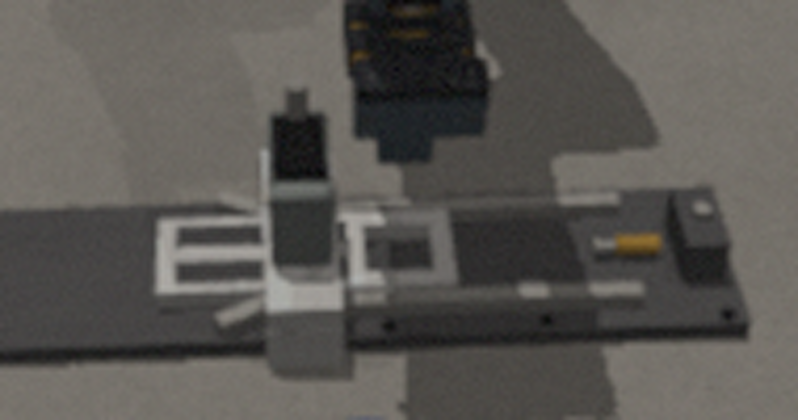

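>>> drive_tool:
  series:
    - [1,[0.3,0,10],[0,0,0]]
    - [1,[0.3,0,25],[0,0,0]]
    - [1,[0.3,0,40],[0,0,0]]
    - [1,[0.3,0,52],[0,0,0]]
    - [1,[0.3,0,56],[0,0,0]]

```text
time_s: 15.45
ee_pos: [527.1, 77.3, 22.4]
ee_rot: [180.0, 0.2, 0.6]
force: [-0.3, -1.1, 0.3]
gripper_width: 1.0
```

```bash
python3 - <<'E'
from h import *
f=snap('scene','c9'); s=env.state(); print(s['ee_pos'],s['ee_rot'],s['force'])
a=cv2.imread('pics/c9.png')[110:210,180:370]; cv2.imwrite('pics/z18.png',cv2.resize(a,None,fx=4.2,fy=4.2,interpolation=cv2.INTER_CUBIC))
E
```

```text
[527.23670846  77.39212262  22.54336716] [1.79987566e+02 1.58052316e-01 6.02669996e-01] [-0.26328445 -0.00308461  1.15643044]
```

View pics/z18.png

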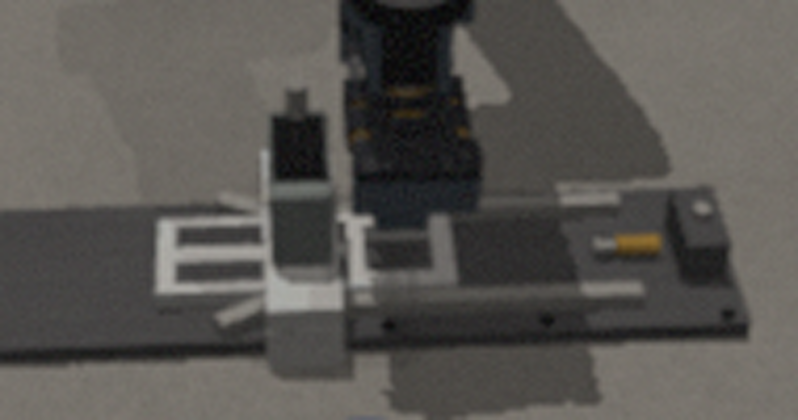

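The tip at (405,228) is just above the window and lined up with it. I'll keep going down slowly.

>>> drive_tool:
  series:
    - [1,[0,0,3],[0,0,0]]
    - [1,[0,0,7],[0,0,0]]
    - [1,[0,0,11],[0,0,0]]
    - [1,[0,0,14],[0,0,0]]
    - [1,[0,0,15],[0,0,0]]

```text
time_s: 16.0
ee_pos: [528.1, 77.5, 8.9]
ee_rot: [-180.0, 0.0, 0.6]
force: [-0.6, -0.4, -0.4]
gripper_width: 0.6
```

>>> drive_tool:
  series:
    - [1,[0,0,2],[0,0,0]]
    - [1,[0,0,4],[0,0,0]]
    - [1,[0,0,6],[0,0,0]]
    - [1,[0,0,8],[0,0,0]]
    - [1,[0,0,8],[0,0,0]]

```text
time_s: 16.5
ee_pos: [528.0, 77.5, 0.9]
ee_rot: [-180.0, 0.0, 0.6]
force: [-0.0, -0.2, -0.8]
gripper_width: 0.6
```

```bash
python3 - <<'E'
from h import *
f=snap('scene','c10'); s=env.state(); print(s['ee_pos'],s['ee_rot'],s['force'])
a=cv2.imread('pics/c10.png')[110:210,180:370]; cv2.imwrite('pics/z19.png',cv2.resize(a,None,fx=4.2,fy=4.2,interpolation=cv2.INTER_CUBIC))
E
```

```text
[528.1218134   77.50657944   1.00435843] [-1.79994795e+02  1.56452430e-02  5.99951236e-01] [-0.17254731 -0.26372102 -0.06925128]
```

View pics/z19.png

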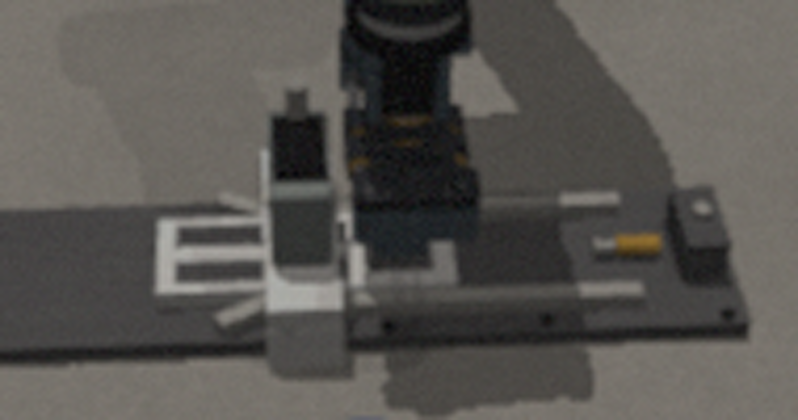

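>>> drive_tool:
  series:
    - [1,[0,-1,1],[0,0,0]]
    - [1,[0,-3,1.5],[0,0,0]]
    - [1,[0,-5,1.5],[0,0,0]]
    - [1,[0,-8,1.5],[0,0,0]]
    - [1,[0,-12,1.5],[0,0,0]]

```text
time_s: 17.05
ee_pos: [528.0, 89.3, -0.4]
ee_rot: [180.0, 0.0, 0.6]
force: [0.0, -3.0, -0.4]
gripper_width: 0.5
```

>>> drive_tool:
  series:
    - [1,[0,-4,0],[0,0,0]]
    - [1,[0,-8,0],[0,0,0]]
    - [1,[0,-12,0],[0,0,0]]
    - [1,[0,-16,0],[0,0,0]]
    - [1,[0,-20,0],[0,0,0]]

```text
time_s: 17.55
ee_pos: [527.8, 109.9, -0.4]
ee_rot: [-180.0, 0.0, 0.6]
force: [-0.0, -2.0, -0.6]
gripper_width: 0.5
```

```bash
python3 - <<'E'
from h import *
f=snap('scene','c11'); s=env.state(); print(s['ee_pos'],s['force'])
f=snap('wrist','w11')
a=cv2.imread('pics/c11.png')[110:210,180:370]; cv2.imwrite('pics/z20.png',cv2.resize(a,None,fx=4.2,fy=4.2,interpolation=cv2.INTER_CUBIC))
E
```

```text
[ 5.27881922e+02  1.10515544e+02 -3.63048079e-01] [-0.3615791  -0.58958742 -0.8175354 ]
```

View pics/z20.png

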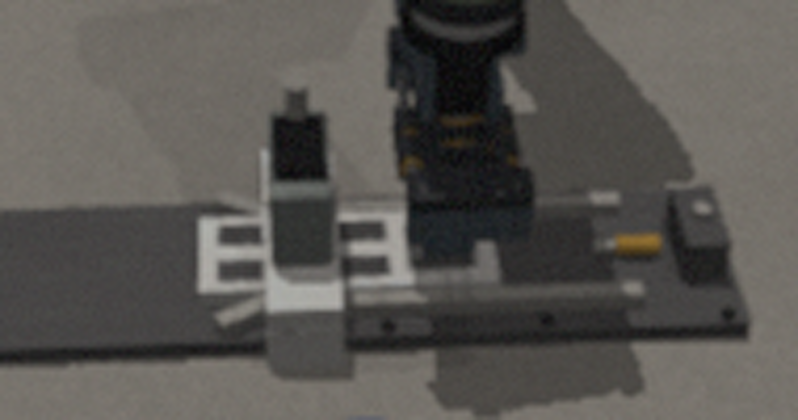

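View pics/w11.png

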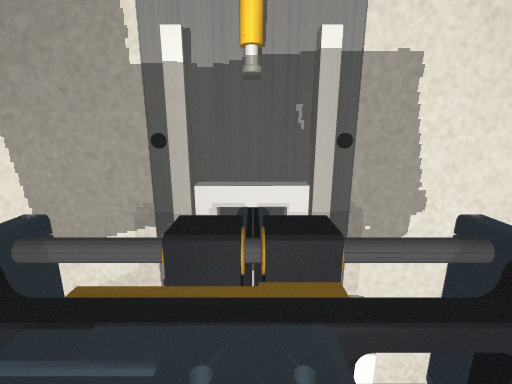

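The plate follows and runs centred between the rails. Lead edge is at row ~183, pin head tip at ~(251,76).

```bash
python3 - <<'E'
from h import *
w=load('w11')
g=cv2.cvtColor(w['image'],cv2.COLOR_RGB2GRAY).astype(float)
d=np.gradient(g[:,247:256].mean(1)); print([(i,int(d[i])) for i in range(20,215) if abs(d[i])>8 and abs(d[i])==abs(d[i-2:i+3]).max()])
for r in (181,183,185): print('lead',r,ray(w,(252,r),29).round(1))
for r in (73,76,78): print('pin',r,ray(w,(252,r),23).round(1))
E
```

```text
[(44, 65), (55, -37), (71, -36), (181, 18), (186, 55), (207, -93)]
lead 181 [527.9 145.2  29. ]
lead 183 [527.9 143.9  29. ]
lead 185 [527.9 142.6  29. ]
pin 73 [527.2 210.   23. ]
pin 76 [527.2 208.3  23. ]
pin 78 [527.2 207.2  23. ]
```

>>> drive_tool:
  series:
    - [1,[0,-5,0],[0,0,0]]
    - [1,[0,-10,0],[0,0,0]]
    - [1,[0,-15,0],[0,0,0]]
    - [1,[0,-20,0],[0,0,0]]
    - [1,[0,-25,0],[0,0,0]]

```text
time_s: 18.15
ee_pos: [527.6, 134.9, -0.3]
ee_rot: [180.0, -0.0, 0.6]
force: [0.2, -2.6, 0.1]
gripper_width: 0.5
```

>>> drive_tool:
  series:
    - [1,[0,-5,0],[0,0,0]]
    - [1,[0,-10,0],[0,0,0]]
    - [1,[0,-15,0],[0,0,0]]
    - [1,[0,-19,0],[0,0,0]]
    - [1,[0,-22,0],[0,0,0]]

```text
time_s: 18.65
ee_pos: [527.4, 156.9, -0.3]
ee_rot: [-180.0, 0.0, 0.6]
force: [0.3, -3.2, 1.5]
gripper_width: 0.3
```

>>> drive_tool:
  series:
    - [1,[0,-1,0],[0,0,0]]
    - [1,[0,-2,0],[0,0,0]]
    - [1,[0,-3,0],[0,0,0]]
    - [1,[0,-4,0],[0,0,0]]
    - [1,[0,-5,0],[0,0,0]]

```text
time_s: 19.15
ee_pos: [527.4, 161.5, -0.3]
ee_rot: [-180.0, -0.0, 0.6]
force: [0.3, -3.7, 0.6]
gripper_width: 0.9
```

```bash
python3 - <<'E'
from h import *
f=snap('wrist','w12'); s=env.state(); print(s['ee_pos'],s['force'])
f=snap('scene','c12')
a=cv2.imread('pics/w12.png')[40:220,150:360]; cv2.imwrite('pics/z21.png',cv2.resize(a,None,fx=3.3,fy=3.3,interpolation=cv2.INTER_CUBIC))
E
```

```text
[ 5.27369354e+02  1.61650632e+02 -3.33001924e-01] [-0.41311447 -3.867933    0.15616394]
```

View pics/z21.png

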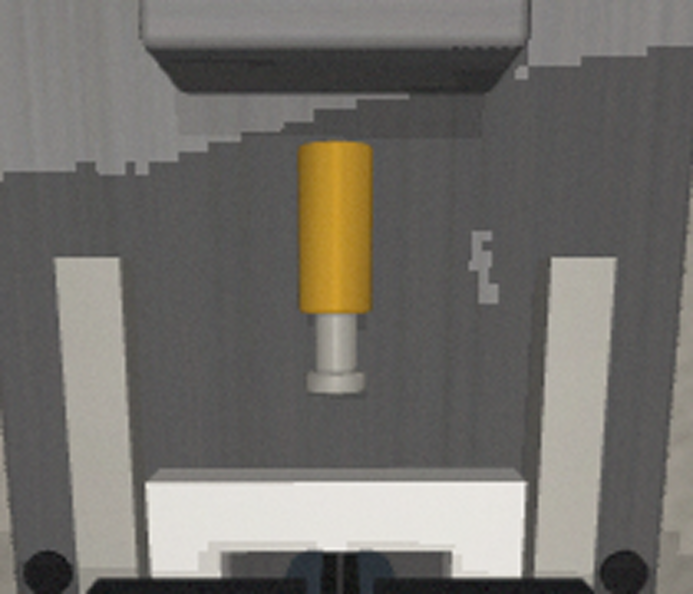

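The pin tip (row 393) is about 17 mm ahead of the plate's front face (row ~476) and centred. I'll creep towards it.

>>> drive_tool:
  series:
    - [1,[0,-2.5,0],[0,0,0]]
    - [1,[0,-5,0],[0,0,0]]
    - [1,[0,-7.5,0],[0,0,0]]
    - [1,[0,-10,0],[0,0,0]]
    - [1,[0,-12,0],[0,0,0]]

```text
time_s: 19.75
ee_pos: [527.2, 173.8, -0.4]
ee_rot: [-180.0, 0.0, 0.6]
force: [0.7, -3.3, -0.4]
gripper_width: 0.2
```

>>> drive_tool:
  series:
    - [1,[0,-0.6,0],[0,0,0]]
    - [1,[0,-1.2,0],[0,0,0]]
    - [1,[0,-1.8,0],[0,0,0]]
    - [1,[0,-2.4,0],[0,0,0]]
    - [1,[0,-3,0],[0,0,0]]

```text
time_s: 20.25
ee_pos: [527.2, 176.5, -0.3]
ee_rot: [-180.0, 0.0, 0.6]
force: [0.5, -2.5, 0.6]
gripper_width: 0.4
```

>>> drive_tool:
  series:
    - [1,[0,-0.6,0],[0,0,0]]
    - [1,[0,-1.2,0],[0,0,0]]
    - [1,[0,-1.8,0],[0,0,0]]
    - [1,[0,-2.4,0],[0,0,0]]
    - [1,[0,-3,0],[0,0,0]]

```text
time_s: 20.75
ee_pos: [527.1, 179.4, -0.4]
ee_rot: [180.0, 0.0, 0.6]
force: [0.0, -4.1, 0.9]
gripper_width: 0.2
```

```bash
python3 - <<'E'
from h import *
f=snap('wrist','w13'); s=env.state(); print(s['ee_pos'],s['force'])
a=cv2.imread('pics/w13.png')[40:220,150:360]; cv2.imwrite('pics/z22.png',cv2.resize(a,None,fx=3.3,fy=3.3,interpolation=cv2.INTER_CUBIC))
E
```

```text
[ 5.27150073e+02  1.79532570e+02 -3.48842669e-01] [-0.49022111 -4.27673258  0.69286478]
```

View pics/z22.png

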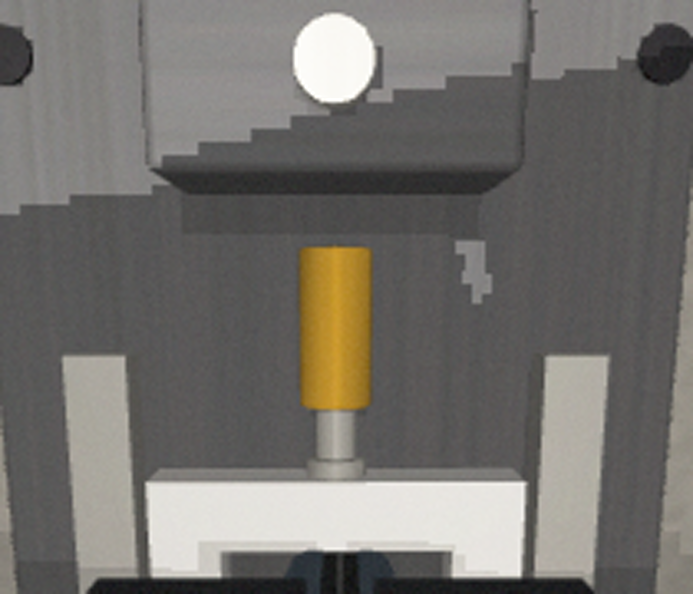

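The plate front now meets the pin head (335,470), and the force is just rising. I'll press gently.

>>> drive_tool:
  series:
    - [1,[0,-0.6,0],[0,0,0]]
    - [1,[0,-1.2,0],[0,0,0]]
    - [1,[0,-1.8,0],[0,0,0]]
    - [1,[0,-2.4,0],[0,0,0]]
    - [1,[0,-3,0],[0,0,0]]

```text
time_s: 21.3
ee_pos: [527.1, 182.2, -0.3]
ee_rot: [180.0, 0.0, 0.6]
force: [0.7, -6.3, 1.4]
gripper_width: 0.5
```

>>> drive_tool:
  series:
    - [1,[0,0,0],[0,0,0]]
    - [1,[0,0,0],[0,0,0]]
    - [1,[0,0,0],[0,0,0]]
    - [1,[0,0,0],[0,0,0]]
    - [1,[0,0,0],[0,0,0]]

```text
time_s: 21.8
ee_pos: [527.1, 182.2, -0.3]
ee_rot: [180.0, 0.0, 0.6]
force: [1.0, -4.9, 1.0]
gripper_width: 0.7
```

```bash
python3 - <<'E'
from h import *
f=snap('wrist','w14'); s=env.state(); print(s['ee_pos'],s['force'])
a=cv2.imread('pics/w14.png')[40:220,150:360]; cv2.imwrite('pics/z23.png',cv2.resize(a,None,fx=3.3,fy=3.3,interpolation=cv2.INTER_CUBIC))
E
```

```text
[ 5.27081691e+02  1.82260147e+02 -3.65962131e-01] [ 1.18408999 -4.78460241  1.13805274]
```

View pics/z23.png

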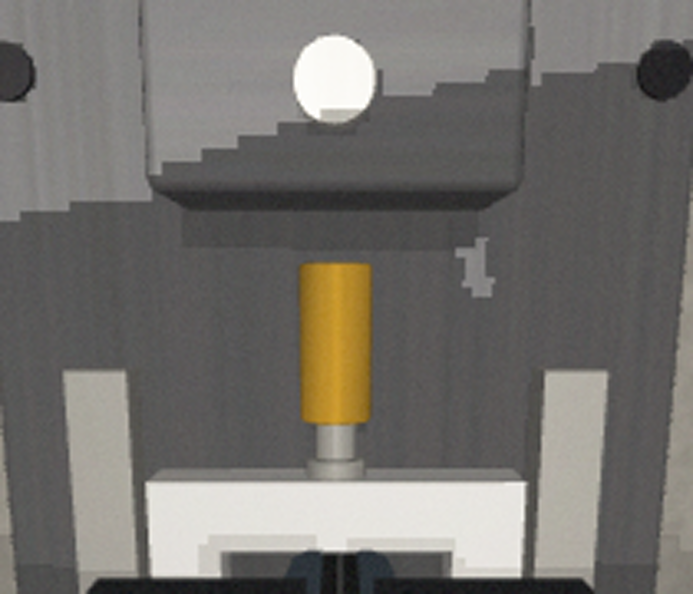

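The pin is pressed in about 4–5 mm: the exposed pin shrank from ~80 px to ~52 px, and the y force is about 6 N including roughly 3 N of friction. I'll back the fingers off the bar and lift.

>>> drive_tool:
  series:
    - [1,[0,1,0],[0,0,0]]
    - [1,[0,2,0],[0,0,0]]
    - [1,[0,3,0],[0,0,0]]
    - [1,[0,4.5,0],[0,0,0]]
    - [1,[0,6,0],[0,0,0]]

```text
time_s: 22.35
ee_pos: [527.3, 176.7, -0.3]
ee_rot: [-180.0, -0.0, 0.6]
force: [-0.3, 0.2, -0.0]
gripper_width: 0.6
```

```bash
python3 - <<'E'
from h import *
f=snap('wrist','w15'); s=env.state(); print(s['ee_pos'],s['force'])
a=cv2.imread('pics/w15.png')[40:220,150:360]; cv2.imwrite('pics/z24.png',cv2.resize(a,None,fx=3.3,fy=3.3,interpolation=cv2.INTER_CUBIC))
E
```

```text
[ 5.27213221e+02  1.76399881e+02 -3.37776087e-01] [ 0.79368103 -0.60383207  0.1131832 ]
```

View pics/z24.png

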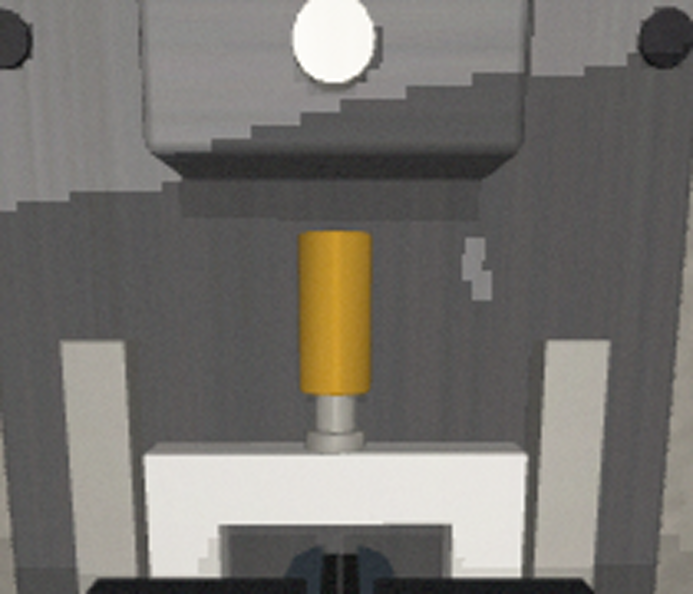

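After backing off, the barrel-to-plate distance is 59 px (57 px pressed, 80 px free), so the pin is still compressed. The fingers are clear of the bar, so I'll lift.

>>> drive_tool:
  series:
    - [1,[0,0,-3],[0,0,0]]
    - [1,[0,0,-10],[0,0,0]]
    - [1,[0,0,-22],[0,0,0]]
    - [1,[0,0,-40],[0,0,0]]
    - [1,[0,0,-60],[0,0,0]]

```text
time_s: 22.9
ee_pos: [527.2, 176.5, 61.0]
ee_rot: [-180.0, -0.0, 0.6]
force: [0.0, 0.8, -0.0]
gripper_width: 0.5
```

>>> drive_tool:
  series:
    - [1,[0,0,-20],[0,0,0]]
    - [1,[0,0,-40],[0,0,0]]
    - [1,[0,0,-55],[0,0,0]]
    - [1,[0,0,-60],[0,0,0]]
    - [1,[0,0,-60],[0,0,0]]

```text
time_s: 23.4
ee_pos: [527.7, 176.7, 121.0]
ee_rot: [-180.0, -0.1, 0.6]
force: [0.0, 0.0, 0.3]
gripper_width: 0.2
```

>>> drive_tool:
  series:
    - [1,[0,0,0],[0,0,0]]
    - [1,[0,0,0],[0,0,0]]
    - [1,[0,0,0],[0,0,0]]
    - [1,[0,0,0],[0,0,0]]
    - [1,[0,0,0],[0,0,0]]

```text
time_s: 23.9
ee_pos: [527.1, 176.4, 119.3]
ee_rot: [180.0, 0.0, 0.6]
force: [0.4, -0.3, 0.7]
gripper_width: 0.9
```

```bash
python3 - <<'E'
from h import *
f=snap('wrist','w16'); s=env.state(); print(s['ee_pos'],s['force'],s['time_s'])
a=cv2.imread('pics/w16.png')[0:220,150:360]; cv2.imwrite('pics/z25.png',cv2.resize(a,None,fx=2.7,fy=2.7,interpolation=cv2.INTER_CUBIC))
f=snap('side','s16');a=cv2.imread('pics/s16.png')[140:280,130:320]; cv2.imwrite('pics/z26.png',cv2.resize(a,None,fx=4.2,fy=4.2,interpolation=cv2.INTER_CUBIC))
snap('scene','c16')
E
```

```text
[527.13079221 176.45834454 119.43158217] [ 0.45519667 -0.40330507 -0.40642495] 23.95
```

View pics/z25.png

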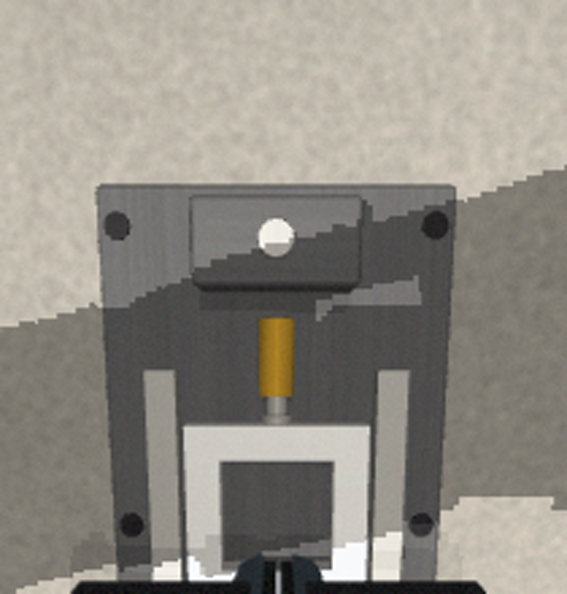

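View pics/z26.png

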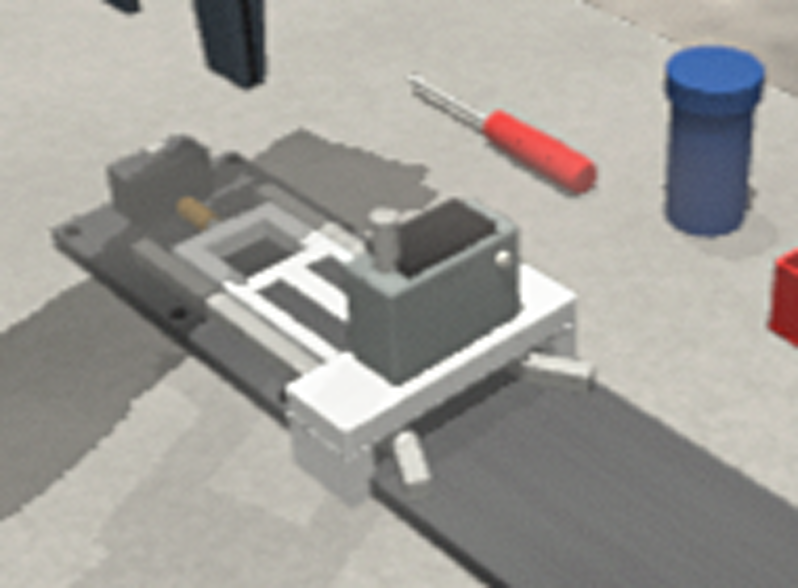

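View pics/c16.png

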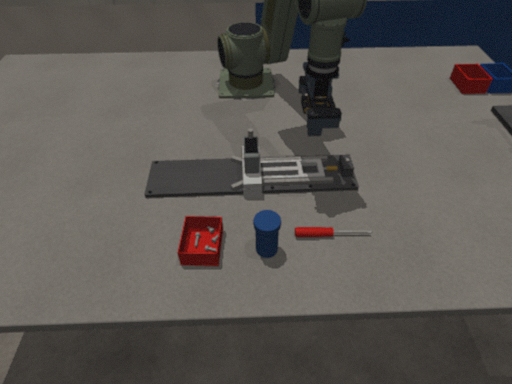

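The final views show the plate flat between the rails, straight, with its front on the pin and the pin still pushed in. The fingers are well clear, and the bin, tube and screwdriver are at their starting pixels. Handing in.

```bash
python3 - <<'E'
from h import *
print(env.job_done())
E
```

```text
the job is handed in; nothing more can be done
None
```

The plate is through under the bridge, between the rails and resting against the spring feeler. I handed the job in at about 24 s of robot time; it gave no verdict.

**What I did:** I gripped the plate by its sides near the tail and straightened it. Then I slid it under the bridge, with 3 to 4 N of friction and no noticeable sideways force. After that I lifted over the bridge, lowered the shut fingers into the window and pulled the plate by its front bar. I stopped with the pin pressed in about 4 to 5 mm, when the wrist read about 6 N, roughly half of it friction. Finally I backed the fingers off the bar and lifted clear.

**Last checks:**
- **Plate:** the pictures show it flat and in line with the bed.
- **Feeler:** the pin is still visibly pushed in after release, about 11 to 12 mm showing against about 17 mm free. The force the plate now holds on it could not be measured directly, only judged from this.
- **Robot:** the fingers are about 110 mm above the plate, and the wrist force is down to noise (under 1 N).
- **Bin, tube and screwdriver:** by eye, they are where they were in the first picture.

**What disagreed:**
- **Fingertip height:** the real fingertips sit about 20 mm above the reported TCP. My first grip closed in the air above the plate without touching it. I measured the offset in two cameras and went that much lower.
- **Position along the bed:** the camera estimates differed by a few mm, so I judged contact with the feeler by force and the wrist view.

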